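# Load and clamp the acoustic specimen chamber

### The job

Load the specimen chamber for a measurement: lay every sample cell that is on the bench in a pair of V saddles of its own inside the open chamber, then lower the lid gently until it is shut and turn the turnbutton square across its edge. Then hand-tighten the four lid knobs clockwise in star order (a knob, the one diagonally opposite, then the other diagonal pair) in two passes: in the first pass turn each knob only about halfway to its stop, in the second pass, again in star order, turn each fully home. Do not knock over the jar or the calibrator.

Things in the scene. Friction and masses are not known exactly. Their poses are not given: they have to be found in the camera images.
- chamber: fixed open aluminium box, the specimen chamber: 290 along its x, 180 along its y, walls 6 thick, rim 60 above the table. Origin at the centre of its underside; x roughly away from the robot, y towards the hinge side of its lid. Inside, three places in a row along x, 80 apart, each a pair of black V saddles (12 wide, 50 apart along y, 45 degree flanks) that carry a sample cell by its round body, with its axis along the chamber's y.
- slot1 (a point): saddle place 1 (near end of the chamber): where the centre of a sample cell lies when it rests in this pair of saddles, 58 above the table. Between the two saddles of a pair there is 38 free for fingers.
- slot2 (a point): saddle place 2 (middle of the chamber): where the centre of a sample cell lies when it rests in this pair of saddles, 58 above the table. Between the two saddles of a pair there is 38 free for fingers.
- slot3 (a point): saddle place 3 (far end of the chamber): where the centre of a sample cell lies when it rests in this pair of saddles, 58 above the table. Between the two saddles of a pair there is 38 free for fingers.
- cell1: loose sample cell, perhaps absent: aluminium round body 40 diameter, 84 long, with a 46 x 46 x 8 square steel flange and a yellow disc at each end, 100 long in all, 0.25 kg. Origin at its centre, on its axis; its y axis runs along the body. It starts lying on its flanges on the table, centre 23 above it. All cells are alike and any cell may go in any saddle place.
- cell2: loose sample cell, perhaps absent: aluminium round body 40 diameter, 84 long, with a 46 x 46 x 8 square steel flange and a yellow disc at each end, 100 long in all, 0.25 kg. Origin at its centre, on its axis; its y axis runs along the body. It starts lying on its flanges on the table, centre 23 above it. All cells are alike and any cell may go in any saddle place.
- cell3: loose sample cell, perhaps absent: aluminium round body 40 diameter, 84 long, with a 46 x 46 x 8 square steel flange and a yellow disc at each end, 100 long in all, 0.25 kg. Origin at its centre, on its axis; its y axis runs along the body. It starts lying on its flanges on the table, centre 23 above it. All cells are alike and any cell may go in any saddle place.
- hinge_mid (a point): middle of the lid's hinge line, fixed to the chamber, 61 above the table and 90 from the chamber's centre line. Axes as the chamber's: x along the hinge, -y from the hinge towards the free edge of the shut lid.
- lid (a joint): lid hinge, rad: 0 shut, 1.45 to 1.8 (standing up) at the start, at most 1.85. Stiff: the lid stays wherever it is left and takes 3 to 9 N at its free edge to move; push it down from outside with shut fingers, between the knobs.
- lid_edge (a point): middle of the lid's free edge, on its outer face. The lid is a grey cover with a clear window, 290 x 180: a plate 8 thick with a skirt all round that comes down to the rim, 45 deep in all. The outer (upper) face lies 45 out from the hinge line, 106 above the table when shut, and carries the four knobs; the free edge is 180 from the hinge line along the lid.
- turnbutton (a joint): turnbutton, rad: 0 lying along the free edge and clear of the lid (0 to 0.25 at the start), 1.57 standing square across the lid's edge, securing it; stop at 1.6. It grows counterclockwise seen from above and stays where it is left (friction 0.06 N m).
- turnbutton_grip (a point): the turnbutton: steel bar 84 long, 14 wide, 32 high, turning about an upright pin at its middle, on a post outside the middle of the chamber's side opposite the hinge. This point lies on the pin's axis, 9 below the top of the bar, 133 above the table; its x axis runs along the bar.
- knob1 (a joint): knob 1, rad: 0 fully slack (0 to 0.2 at the start, bar across the lid), about 0.87 halfway (bar roughly diagonal), 1.75 fully home on its stop (bar parallel to the hinge). It grows clockwise seen from above, stays where it is left (friction 0.06 N m). Home means on or within about 0.1 of the stop.
- knob1_grip (a point): black plastic bar knob on the lid, bar 46 long x 14 wide x 32 high on a round foot 36 across and 12 high. This point lies on the knob's axis, 11 below the top of the bar (33 above the lid's upper face); its x axis runs along the bar, its z axis is the knob's axis. Knob 1: near (robot) end, free-edge side of the lid, 90 from its middle along the hinge direction and 145 from the hinge; diagonally opposite knob 3.
- knob2 (a joint): knob 2, rad: 0 fully slack (0 to 0.2 at the start, bar across the lid), about 0.87 halfway (bar roughly diagonal), 1.75 fully home on its stop (bar parallel to the hinge). It grows clockwise seen from above, stays where it is left (friction 0.06 N m). Home means on or within about 0.1 of the stop.
- knob2_grip (a point): black plastic bar knob on the lid, bar 46 long x 14 wide x 32 high on a round foot 36 across and 12 high. This point lies on the knob's axis, 11 below the top of the bar (33 above the lid's upper face); its x axis runs along the bar, its z axis is the knob's axis. Knob 2: far end, free-edge side of the lid, 90 from its middle along the hinge direction and 145 from the hinge; diagonally opposite knob 4.
- knob3 (a joint): knob 3, rad: 0 fully slack (0 to 0.2 at the start, bar across the lid), about 0.87 halfway (bar roughly diagonal), 1.75 fully home on its stop (bar parallel to the hinge). It grows clockwise seen from above, stays where it is left (friction 0.06 N m). Home means on or within about 0.1 of the stop.
- knob3_grip (a point): black plastic bar knob on the lid, bar 46 long x 14 wide x 32 high on a round foot 36 across and 12 high. This point lies on the knob's axis, 11 below the top of the bar (33 above the lid's upper face); its x axis runs along the bar, its z axis is the knob's axis. Knob 3: far end, hinge side of the lid, 90 from its middle along the hinge direction and 35 from the hinge; diagonally opposite knob 1.
- knob4 (a joint): knob 4, rad: 0 fully slack (0 to 0.2 at the start, bar across the lid), about 0.87 halfway (bar roughly diagonal), 1.75 fully home on its stop (bar parallel to the hinge). It grows clockwise seen from above, stays where it is left (friction 0.06 N m). Home means on or within about 0.1 of the stop.
- knob4_grip (a point): black plastic bar knob on the lid, bar 46 long x 14 wide x 32 high on a round foot 36 across and 12 high. This point lies on the knob's axis, 11 below the top of the bar (33 above the lid's upper face); its x axis runs along the bar, its z axis is the knob's axis. Knob 4: near (robot) end, hinge side of the lid, 90 from its middle along the hinge direction and 35 from the hinge; diagonally opposite knob 2.
- jar: bystander: clear sample jar with white cap, 60 diameter, 70 high, upright on the table right of the chamber's far end; origin under its centre.
- calibrator: bystander: black sound calibrator, upright cylinder 48 diameter, 100 high, on the table left of the chamber, beyond the standing lid; origin under its centre.
Things that resemble listed ones, but are neither listed nor needed, are in the scene too. What is shaped like the cell1 but pink is not meant.

How it is judged (in metres and radians):
On the way, in this order (a step that is already met when the one before it is completed fails the run):
1. every sample cell lies in saddles of its own, the lid still open (((distance between cell1 and slot1 below 0.012 m and angle between the y axis of cell1 and the y axis of chamber, either way round below 0.15 rad) or (distance between cell1 and slot2 below 0.012 m and angle between the y axis of cell1 and the y axis of chamber, either way round below 0.15 rad) or (distance between cell1 and slot3 below 0.012 m and angle between the y axis of cell1 and the y axis of chamber, either way round below 0.15 rad)) and ((distance between cell2 and slot1 below 0.012 m and angle between the y axis of cell2 and the y axis of chamber, either way round below 0.15 rad) or (distance between cell2 and slot2 below 0.012 m and angle between the y axis of cell2 and the y axis of chamber, either way round below 0.15 rad) or (distance between cell2 and slot3 below 0.012 m and angle between the y axis of cell2 and the y axis of chamber, either way round below 0.15 rad)) and ((distance between cell3 and slot1 below 0.012 m and angle between the y axis of cell3 and the y axis of chamber, either way round below 0.15 rad) or (distance between cell3 and slot2 below 0.012 m and angle between the y axis of cell3 and the y axis of chamber, either way round below 0.15 rad) or (distance between cell3 and slot3 below 0.012 m and angle between the y axis of cell3 and the y axis of chamber, either way round below 0.15 rad)) and linear speed of each of cell1, cell2, cell3 below 0.03 m/s and value of joint lid above 0.8 rad), for 0.2 s.
2. the lid is shut (value of joint lid below 0.05 rad and value of joint turnbutton below 0.8 rad), for 0.2 s.
3. the turnbutton stands across the shut lid's edge, the knobs still slack (value of joint lid below 0.05 rad and value of joint turnbutton above 1.3 rad and value of joint each of knob1, knob2, knob3, knob4 below 0.4 rad), for 0.2 s.
4. first pass: two diagonally opposite knobs are about halfway, the other two still slack (((value of joint each of knob1, knob3 above 0.5 rad and value of joint each of knob2, knob4 below 0.4 rad) or (value of joint each of knob2, knob4 above 0.5 rad and value of joint each of knob1, knob3 below 0.4 rad))), for 0.2 s.
5. first pass done: all four knobs about halfway, none home (value of joint knob1 between 0.5 and 1.35 rad and value of joint knob2 between 0.5 and 1.35 rad and value of joint knob3 between 0.5 and 1.35 rad and value of joint knob4 between 0.5 and 1.35 rad), for 0.2 s.
6. second pass: two diagonally opposite knobs are home, the other two still about halfway (((value of joint each of knob1, knob3 above 1.6 rad and value of joint each of knob2, knob4 below 1.35 rad) or (value of joint each of knob2, knob4 above 1.6 rad and value of joint each of knob1, knob3 below 1.35 rad))), for 0.2 s.
7. all four knobs are home (value of joint each of knob1, knob2, knob3, knob4 above 1.6 rad), for 0.2 s.
At the end, for the whole second after the job is handed in: every cell present lies in a pair of saddles (centre within 12 mm of its place, axis within 0.15 rad) at rest, the lid is shut (below 0.05 rad), the turnbutton is at least 1.3 rad round, and all four knobs are at 1.6 rad or more (all of step 7 and ((distance between cell1 and slot1 below 0.012 m and angle between the y axis of cell1 and the y axis of chamber, either way round below 0.15 rad) or (distance between cell1 and slot2 below 0.012 m and angle between the y axis of cell1 and the y axis of chamber, either way round below 0.15 rad) or (distance between cell1 and slot3 below 0.012 m and angle between the y axis of cell1 and the y axis of chamber, either way round below 0.15 rad)) and ((distance between cell2 and slot1 below 0.012 m and angle between the y axis of cell2 and the y axis of chamber, either way round below 0.15 rad) or (distance between cell2 and slot2 below 0.012 m and angle between the y axis of cell2 and the y axis of chamber, either way round below 0.15 rad) or (distance between cell2 and slot3 below 0.012 m and angle between the y axis of cell2 and the y axis of chamber, either way round below 0.15 rad)) and ((distance between cell3 and slot1 below 0.012 m and angle between the y axis of cell3 and the y axis of chamber, either way round below 0.15 rad) or (distance between cell3 and slot2 below 0.012 m and angle between the y axis of cell3 and the y axis of chamber, either way round below 0.15 rad) or (distance between cell3 and slot3 below 0.012 m and angle between the y axis of cell3 and the y axis of chamber, either way round below 0.15 rad)) and linear speed of each of cell1, cell2, cell3 below 0.03 m/s and value of joint lid below 0.05 rad and value of joint turnbutton above 1.3 rad); the robot touches nothing.
It fails at once if a knob is turned past halfway (over 1.4 rad) while another is still slack (under 0.4) (value of joint any of knob1, knob2, knob3, knob4 above 1.4 rad and value of joint any of knob1, knob2, knob3, knob4 below 0.4 rad).
It fails at once if the turnbutton is turned (over 0.9 rad) while the lid is not shut (value of joint turnbutton above 0.9 rad and value of joint lid above 0.1 rad).
It fails at once if the lid is slammed (closing faster than 3 rad/s) (velocity of joint lid below -3 rad/s).
It fails at once if the jar or the calibrator is knocked over (angle between any of jar, calibrator's own z axis and vertical above 0.6 rad).
Of cell1, cell2, cell3 only 2 to 3 are there at a start; the rules pass over those that are not, and their reading is None.
At some moment in a run one of cell1, cell2, cell3 may be knocked a few centimetres aside while the robot is not near it.
Once in a run the grip may slacken for a moment while it holds something.
It also fails if it takes over 210 s, if anything falls off the work surface, if the arm or the gripper's body presses on something with over 40 N, if the wrist force passes 120 N, or if a joint passes its speed limit or range.

### The arm

A 6-joint arm with a two-finger parallel gripper is mounted at the origin on the work surface. World frame = base frame: x ahead of the robot, y to its left, z up, the work surface at z = 0. Lengths are in mm, angles in rad, forces in N, time in s.
With the tool pointing down it reaches from about 275 to 750 mm from the base axis. Payload 10.2 kg.
Tool frame: the origin (TCP) lies midway between the tips of the shut fingers; the grasp point (between the pads) lies 19 mm behind it; z points along the fingers, y is the line along which they close (so a half turn about z gives the same grasp; the last joint's range is limited). The gripper opens to 85 mm and grips with 20 to 120 N. Pads are 22 mm wide; open, the fingers measure 114 mm over their backs; the gripper's body (76 mm by 85 mm) begins 54 mm behind the grasp point. The pads swing forward as they close: fully open they stand 13 mm farther back than shut.
Start: joints at [-1.524, 0.313, 1.498, -0, 1.331, -0.223], TCP at [139.919, -506.017, 231.294] pointing down, gripper open.
Joint ranges: [-2.94, 2.94], [-0.97, 2.17], [0.19, 2.56], [-1.23, 4.37], [0.02, 3.11], [-2.88, 2.88]. Speed limits (rad/s): [2.39, 2.39, 3.01, 3.14, 3.14, 3.14].

### API

Orientations are given as a unit quaternion [w, x, y, z].
In Python, from rig import ctrl gives the robot as it stands.
- The arm moves only by the tool send_rows, never from a script. Its argument "targets" is a list of rows, each an object with "offset": the shift along the world's x, y, z in cm, a list of three; "spin": the turn about the world's z in rad. A call has 1 to 8 rows; each row is the pose to reach, as a shift and turn from the pose commanded when the call began; what a row does not reach only later rows make up. A row lasts 1/12 s, in which the tool goes at most 41.7 mm and 7.16 degrees, less where a joint would pass 70% of its speed; a pose out of reach is approached as far as the arm can. A call with a gripper value outside its range is refused whole. "grip" is the opening, from 0 (shut) to 1 (fully open), set as the call begins (left out, the last holds). The fingers move at their own pace and stop on an object; "squeeze" is the grip in N (left out, the last holds). Time passes only in rows, so rows that repeat a pose let the fingers close. It gives the time, the measured TCP pose, the force, the opening and the grip force at its end, in the units of the state.
- ctrl.sense(): the state, without advancing time (a new reading comes with each control period).
- ctrl.capture(name): name is "side" or "top" or "wrist"; returns (picture, depth): 420x560x3 uint8, red, green, blue; 420x560 float32, mm along the optical axis (not along the pixel's ray), 0 where there is no reading.
- ctrl.calibration(name): a dict with "fx", "fy", "cx", "cy" (pixels), "k1" (the pictures are not rectified: a ray, as slopes to the right and down, at radius r is drawn at 1 + k1 r^2 times it, then the intrinsics apply), "view" (4x4, takes a point from world to camera coordinates); the wrist camera has in their place "mount" (4x4, takes a point from camera to tool coordinates, whose origin is the TCP and whose axes are the flange's). Camera axes: x right, y down, z forward; pixel columns grow to the right and rows downward; lengths in mm; the calibration is good to about 2 mm. A picture is of the moment at which its call begins: read the wrist's pose just before it. calibration takes no time and is no camera call.
- ctrl.finish_job(): hands the job in; it is judged then, once.
Trained networks look in the newest picture that a camera, given by its name, has taken for a name from the list of things; names that differ only in an ending like _2 or _b are one class to them, and where a whole thing is asked for, a point or a joint stands for the part that bears it (a point fixed in the world has none). Each returns a list of dicts, best first, with "conf" (0 to 1); they miss things now and then, are a little off and sometimes report something else, mostly with a low value. They report only what shows in the picture. A call takes as long as a camera call. They do not tell look-alikes from the thing itself.
- ctrl.search_frame(camera, query): "box" ([left, top, right, bottom] in pixels, round what is visible of it).
- ctrl.place_of(camera, query): "uv" ([column, row] in pixels: a listed point, or the origin of a listed thing).
The state is a dict: "time_s": time; "joints": joint angles; "dq": joint speeds; "tau": joint torques, N m; "eef_pos": TCP position; "ee_rot": TCP orientation; "force": force on the tool from outside, world axes, zero at the start; "wrist_torque": the same for the moment, N m; "grip_width": opening from 0.0 (shut) to 1.0 (fully open); "grip_force": force on a finger pad.
Only numpy, scipy, OpenCV 4.12 (cv2) and the standard library are available. Lean on these libraries where they do the work, as an engineer would, in place of code of your own. Each camera call takes 0.05 s, during which the arm holds its last target. There are 200 camera calls.

## Working session

There is one attempt and no reset: what is moved stays moved. The work goes in short steps, Python scripts to look and compute and a tool call to move; the robot and the scene stay as the last step left them, time stands still between calls to the robot, and variables do not carry over. Pictures are saved under pics/ and viewed, at most 14 in all, crops included, and the job is handed in when it is done.

Besides the shell and the picture viewer there is one more tool, called by a JSON object that holds its "name" and its "arguments". send_rows: Moves the arm, as the interface text tells. Its arguments: {"type":"object","properties":{"targets":{"type":"array"},"grip":{"type":"number"},"squeeze":{"type":"number"}},"required":["targets"]}

```bash
ls; mkdir -p pics
cat > h.py <<'E'
from rig import ctrl
import numpy as np, cv2
from scipy.spatial.transform import Rotation as R
def cap(n,save=None):
    s=ctrl.sense(); im,d=ctrl.capture(n)
    if save: cv2.imwrite(f'pics/{save}.png',im[:,:,::-1])
    return im,d,s
def c2w(n,s):
    c=ctrl.calibration(n)
    if 'view' in c: return c,np.linalg.inv(np.array(c['view']))
    q=s['ee_rot']; T=np.eye(4); T[:3,:3]=R.from_quat([q[1],q[2],q[3],q[0]]).as_matrix(); T[:3,3]=s['eef_pos']
    return c,T@np.array(c['mount'])
def ray(n,uv,s):
    c,T=c2w(n,s)
    uv=np.atleast_2d(np.array(uv,float))
    K=np.array([[c['fx'],0,c['cx']],[0,c['fy'],c['cy']],[0,0,1]])
    x=cv2.undistortPoints(uv.reshape(-1,1,2),K,np.array([c['k1'],0,0,0,0])).reshape(-1,2)
    return T,np.c_[x,np.ones(len(x))]
def atz(n,uv,z,s):
    T,r=ray(n,uv,s); d=r@T[:3,:3].T; o=T[:3,3]
    return o+d*((z-o[2])/d[:,2])[:,None]
def atd(n,uv,dep,s):
    T,r=ray(n,uv,s); return (r*np.atleast_1d(dep)[:,None])@T[:3,:3].T+T[:3,3]
def cloud(n,d,s):
    v,u=np.nonzero(d>0); return u,v,atd(n,np.c_[u,v],d[v,u],s)
E
python3 - <<'E'
from h import *
for n in ['top','side']:
    im,d,s=cap(n,n+'0')
    for q in ['cell1','chamber','slot1','slot2','slot3','lid_edge','turnbutton_grip','knob1_grip','knob2_grip','knob3_grip','knob4_grip','hinge_mid','jar','calibrator']:
        r=ctrl.place_of(n,q); print(n,q,[(np.round(a['uv']).astype(int).tolist(),round(a['conf'],2)) for a in r[:5]])
print(s)
E
```

```text
pics
top cell1 [([449, 270], 0.92), ([408, 303], 0.87), ([307, 121], 0.75), ([352, 256], 0.64), ([403, 244], 0.6)]
top chamber [([233, 211], 0.91)]
top slot1 [([230, 211], 0.85), ([229, 180], 0.78), ([229, 238], 0.66), ([231, 212], 0.37)]
top slot2 [([230, 211], 0.85), ([229, 180], 0.78), ([229, 238], 0.66), ([231, 212], 0.37)]
top slot3 [([230, 211], 0.85), ([229, 180], 0.78), ([229, 238], 0.66), ([231, 212], 0.37)]
top lid_edge [([153, 205], 0.83)]
top turnbutton_grip [([270, 204], 0.65)]
top knob1_grip [([148, 246], 0.67)]
top knob2_grip [([148, 166], 0.5)]
top knob3_grip []
top knob4_grip [([400, 248], 0.74), ([132, 224], 0.62), ([231, 212], 0.21)]
top hinge_mid [([196, 211], 0.95)]
top jar [([352, 167], 0.87)]
top calibrator [([132, 226], 0.62), ([225, 179], 0.56)]
side cell1 [([329, 195], 0.9), ([223, 185], 0.84), ([312, 158], 0.82), ([371, 155], 0.76), ([338, 169], 0.72)]
side chamber [([258, 257], 0.65)]
side slot1 [([283, 258], 0.86), ([257, 243], 0.66), ([234, 237], 0.6), ([255, 277], 0.48)]
side slot2 [([283, 258], 0.86), ([257, 243], 0.66), ([234, 237], 0.6), ([255, 277],
[... 480 characters left out ...]
0.7)]
{'time_s': 0.75, 'joints': array([-1.52441491e+00,  3.12894831e-01,  1.49769797e+00,  3.60985338e-05,
        1.33102175e+00, -2.23408632e-01]), 'dq': array([-0.00074374,  0.00116715,  0.00142379,  0.00087044, -0.00291397,
        0.00027901]), 'tau': array([ 7.84882723e-04, -4.12130141e+01, -2.59878480e+01, -1.98522825e-04,
        5.21243001e-04, -3.26357528e-07]), 'eef_pos': array([ 139.92066764, -506.01422605,  231.2975884 ]), 'ee_rot': array([-9.35596928e-06,  9.90916031e-01,  1.34482041e-01,  1.84320652e-05]), 'force': array([-0.2253214 , -0.02017951,  0.35465479]), 'wrist_torque': array([-0.04983682,  0.02142486,  0.05707913]), 'grip_force': 0.0, 'grip_width': 1.001731616537828}
```

View pics/top0.png

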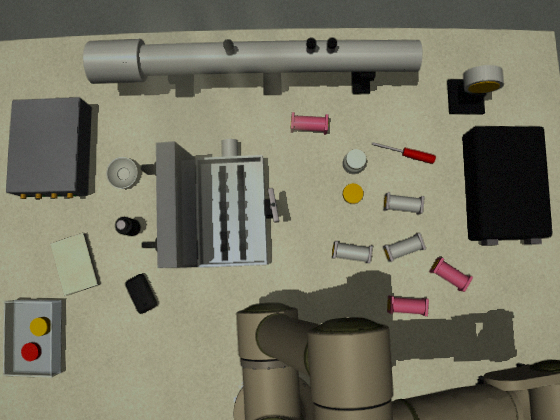

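View pics/side0.png

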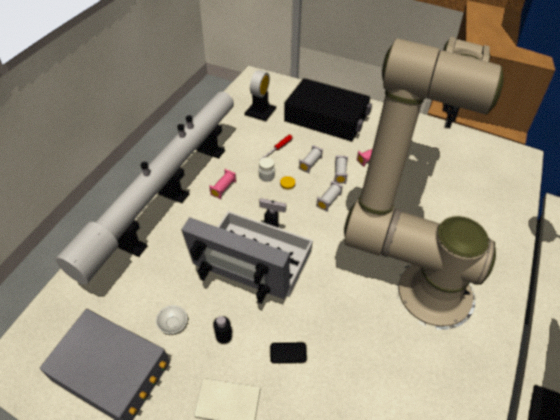

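The top view shows three grey cells at (404,203), (406,245) and (352,251), pink look-alikes at (310,123), (452,273) and (409,305), the chamber at (233,211), the jar at (355,160) and the calibrator at (127,226).

Run:
```python
from h import *
im,d,s=cap('top')
u,v,P=cloud('top',d,s)
Z=np.zeros(d.shape);X=np.zeros(d.shape+(2,))
Z[v,u]=P[:,2];X[v,u]=P[:,:2]
print('table z',np.median(Z[280:300,60:120]), np.median(Z[150:165,400:440]))
for (a,b) in [(404,203),(406,245),(352,251)]:
    m=np.zeros(d.shape,bool);m[b-22:b+22,a-28:a+28]=1
    m&=(Z>22)&(Z<60)
    n,l,st,c=cv2.connectedComponentsWithStats(m.astype(np.uint8))
    k=l[b,a]; 
    if k==0:k=1+np.argmax(st[1:,4])
    q=X[l==k].astype(np.float32); (ce,wh,an)=cv2.minAreaRect(q); e=cv2.boxPoints((ce,wh,an))
    L=e[1]-e[0] if np.linalg.norm(e[1]-e[0])>np.linalg.norm(e[2]-e[1]) else e[2]-e[1]
    print('cell',np.round(ce,1),np.round(wh,1),'axis ang',round(float(np.arctan2(L[1],L[0])%np.pi),3),np.round(Z[l==k].max(),1))
# chamber rim
m=np.zeros(d.shape,bool);m[150:270,195:275]=1
mm=m&(Z>54)&(Z<68); q=X[mm].astype(np.float32); print('rim',cv2.minAreaRect(q),len(q), q.min(0),q.max(0))
for n_,z in [('turnbutton_grip',133)]:
    print(n_,atz('top',[270,204],z,s))
print('hinge',atz('top',[196,211],61,s),'slots',atz('top',[[229,180],[230,211],[229,238]],58,s))
print('chamber',atz('top',[233,211],0,s))
print('jar',atz('top',[352,167],0,s),'cal',atz('top',[132,226],0,s))
mt=np.zeros(d.shape,bool);mt[180:230,262:295]=1;mt&=(Z>125)&(Z<150);print('tb',cv2.minAreaRect(X[mt].astype(np.float32)),Z[mt].mean() if mt.any() else 0)
ml=np.zeros(d.shape,bool);ml[140:270,155:205]=1;ml&=(Z>200);print('lid top',cv2.minAreaRect(X[ml].astype(np.float32)),Z[ml].max())
# x line of left/right rim: per rows
c,T=c2w('top',s);print(c,T[:3,3])
```

```text
table z 2.4363480010375724 6.745216650183465
cell [ 555.7 -351.1] [102.  46.] axis ang 1.441 52.6
cell [ 439. -347.] [ 46.  104.3] axis ang 1.892 54.4
cell [ 427.7 -207.1] [103.   45.4] axis ang 1.439 52.1
rim ((548.3199462890625, 104.3942642211914), (308.4171142578125, 202.59500122070312), 0.5935991406440735) 994 [393.98264     2.8262968] [702.38617 206.89691]
turnbutton_grip [[545.19996899   5.47514403 133.        ]]
hinge [[538.67121589 202.63548179  61.        ]] slots [[620.45238646 115.84234332  58.        ]
 [537.78826597 113.18641485  58.        ]
 [466.83051267 115.90501363  58.        ]]
chamber [[544.37768145 111.42758225   0.        ]]
jar [[ 662.49817907 -218.47012332    0.        ]] cal [[506.44043939 392.45806203   0.        ]]
tb ((542.6036376953125, -1.7869596481323242), (83.15322875976562, 13.932435989379883), 9.862139701843262) 142.2248695318761
lid top ((537.0482177734375, 243.94200134277344), (290.82147216796875, 59.53999328613281), 1.950783371925354) 248.63247490567824
{'fx': 502.4614430755075, 'fy': 502.4614430755075, 'cx': 280.6203022793392, 'cy': 209.19128066385642, 'k1': -0.11570821805964462, 'view': array([[-1.24557516e-02, -9.99852204e-01, -1.18500491e-02,
        -1.24539230e+01],
       [-9.93053975e-01,  1.37559780e-02, -1.16852793e-01,
         5.44025823e+02],
       [ 1.16998531e-01,  1.03122490e-02, -9.93078547e-01,
         1.31221813e+03],
       [ 0.00000000e+00,  0.00000000e+00,  0.00000000e+00,
         1.00000000e+00]])} [ 386.56428933  -33.46760973 1366.5590288 ]
```

{"name": "send_rows", "arguments": {"targets": [{"offset": [4,3,1],"spin": 0.12},{"offset": [8,6,2],"spin": 0.24},{"offset": [12,8,3],"spin": 0.36},{"offset": [15,10,4],"spin": 0.48},{"offset": [18,12,5],"spin": 0.6},{"offset": [21,14,6],"spin": 0.72},{"offset": [24,16,7],"spin": 0.84},{"offset": [27,18,7],"spin": 0.96}], "grip": 1}}

```text
time_s: 2.22
eef_pos: [411.6, -325.0, 303.4]
ee_rot: [0.002, 0.815, 0.579, 0.0]
force: [1.2, -1.2, 0.7]
grip_width: 1.003
grip_force: 0.0
```

{"name": "send_rows", "arguments": {"targets": [{"offset": [2,1,0],"spin": 0.12},{"offset": [4,2,0],"spin": 0.21},{"offset": [4,2,0],"spin": 0.21},{"offset": [4,2,0],"spin": 0.21}]}}

```text
time_s: 2.55
eef_pos: [450.3, -305.6, 301.0]
ee_rot: [-0.0, 0.752, 0.659, -0.0]
force: [-0.6, -0.4, -0.4]
grip_width: 1.002
grip_force: 0.0
```

```bash
cat >> h.py <<'E'
def yaw(s):
    q=s['ee_rot']; M=R.from_quat([q[1],q[2],q[3],q[0]]).as_matrix(); return np.arctan2(M[1,0],M[0,0])
def cells(n='wrist',save=None,zr=(30,62),box=None):
    im,d,s=cap(n,save); u,v,P=cloud(n,d,s)
    hsv=cv2.cvtColor(im,cv2.COLOR_RGB2HSV)
    Z=np.zeros(d.shape);X=np.zeros(d.shape+(2,)); Z[v,u]=P[:,2];X[v,u]=P[:,:2]
    m=((Z>zr[0])&(Z<zr[1])).astype(np.uint8)
    k,l,st,c=cv2.connectedComponentsWithStats(m)
    print('tcp',np.round(s['eef_pos'],1),'yaw',round(yaw(s),3),'t',s['time_s'],'w',round(s['grip_width'],3))
    for i in range(1,k):
        if st[i,4]<600: continue
        q=X[l==i].astype(np.float32); r=cv2.minAreaRect(q); e=cv2.boxPoints(r)
        L=e[1]-e[0] if np.linalg.norm(e[1]-e[0])>np.linalg.norm(e[2]-e[1]) else e[2]-e[1]
        print(np.round(r[0],1),'size',np.round(r[1],1),'ang',round(float(np.arctan2(L[1],L[0])%np.pi),3),'z',np.round(np.percentile(Z[l==i],[5,50,98]),1),'sat',np.median(hsv[l==i][:,1]),'px',st[i,:4])
    return im,d,s,Z,X
E
python3 -c "
from h import *
im,d,s,Z,X=cells(save='w1',zr=(15,62)); print('tablez',np.percentile(Z[Z>-50],[20,50]),s['joints'])
print([(a['uv'],a['conf'],atz('wrist',a['uv'],23,s)[0].round(1)) for a in ctrl.place_of('wrist','cell1')])"
```

```text
tcp [ 450.3 -305.6  301. ] yaw 1.44 t 2.55 w 1.002
[ 425.4 -207.2] size [101.2  45. ] ang 1.409 z [29.1 40.4 46. ] sat 9.0 px [221  29  45 101]
[ 657.  -220.1] size [36. 59.] ang 1.591 z [18.6 40.7 61. ] sat 16.0 px [432  31  47  61]
[ 583.8 -216.5] size [53.1 52.2] ang 0.91 z [15.1 15.6 17. ] sat 173.0 px [360  45  48  52]
[ 553.6 -349.2] size [99.7 47.4] ang 1.45 z [25.4 39.9 45.7] sat 11.0 px [342 148  50  84]
[ 434.5 -346.7] size [ 46.3 100.9] ang 1.898 z [26.9 39.9 45.6] sat 11.0 px [234 155  70  89]
[ 281.6 -351.1] size [100.8  46. ] ang 1.474 z [22.3 39.3 45.4] sat 108.0 px [121 177  56  82]
[ 687.5 -401.7] size [89.2 25.7] ang 1.312 z [16.6 22.3 25.5] sat 160.0 px [450 178  39  68]
[ 361.1 -471.4] size [102.2  46.5] ang 0.988 z [23.6 39.4 45.4] sat 104.0 px [199 253  61  80]
[ 689.3 -529.3] size [  5.8 117.3] ang 3.119 z [17.5 40.  61. ] sat 26.0 px [425 292 106  30]
[ 496.4 -532.3] size [130.2  25.5] ang 0.23 z [18.1 40.9 61.1] sat 26.0 px [290 306  90  47]
tablez [-1.57271692 -0.57633971] [-8.11567139e-01  3.17840866e-01  1.31077299e+00 -2.22580267e-04
  1.51349138e+00 -6.80899880e-01]
[([230.0, 290.3], 0.96, array([ 361.4, -472.5,   23. ])), ([152.1, 214.8], 0.96, array([ 281.6, -349.4,   23. ])), ([245.9, 82.5], 0.89, array([ 426.9, -207.4,   23. ])), ([366.0, 189.9], 0.79, array([ 556.3, -352.2,   23. ])), ([270.1, 198.0], 0.65, array([ 435.2, -346.9,   23. ]))]
```

View pics/w1.png

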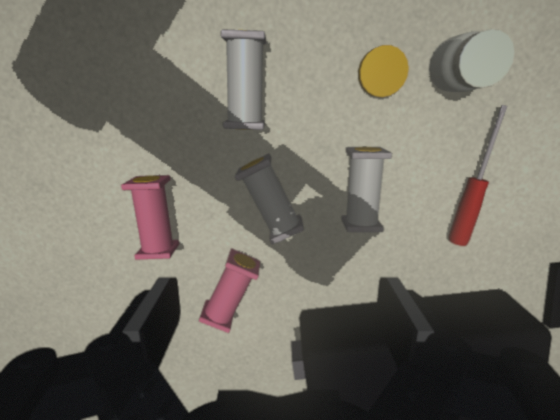

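The wrist view shows the grey cells at (245,80), (270,198) and (366,190), agreeing with the top camera to 5 mm. I'll take the cell at (426,-207) first.

{"name": "send_rows", "arguments": {"targets": [{"offset": [-1.2,4,-1],"spin": -0.03},{"offset": [-2.4,8,-3],"spin": -0.03},{"offset": [-2.4,9.8,-7],"spin": -0.03},{"offset": [-2.4,9.8,-11],"spin": -0.03},{"offset": [-2.4,9.8,-15],"spin": -0.03},{"offset": [-2.4,9.8,-19],"spin": -0.03},{"offset": [-2.4,9.8,-22],"spin": -0.03},{"offset": [-2.4,9.8,-24],"spin": -0.03}]}}

```text
time_s: 3.32
eef_pos: [424.0, -207.8, 58.6]
ee_rot: [-0.002, 0.763, 0.647, -0.0]
force: [0.4, 0.4, -0.5]
grip_width: 0.999
grip_force: 0.0
```

{"name": "send_rows", "arguments": {"targets": [{"offset": [0,0,-2.5]},{"offset": [0,0,-4.5]},{"offset": [0,0,-5.8]},{"offset": [0,0,-5.8]}]}}

```text
invalid input
```

{"name": "send_rows", "arguments": {"targets": [{"offset": [0,0,0]},{"offset": [0,0,0]},{"offset": [0,0,0]},{"offset": [0,0,0]},{"offset": [0,0,0]},{"offset": [0,0,0]}], "grip": 0.2, "squeeze": 50}}

```text
invalid input
```

{"name": "send_rows", "arguments": {"targets": [{"offset": [0.2,0,-2.5],"spin": 0},{"offset": [0.2,0,-4.5],"spin": 0},{"offset": [0.2,0,-5.8],"spin": 0},{"offset": [0.2,0,-5.8],"spin": 0}]}}

```text
time_s: 3.65
eef_pos: [426.2, -208.0, 1.3]
ee_rot: [-0.002, 0.763, 0.647, -0.0]
force: [-0.5, 1.0, 0.2]
grip_width: 0.999
grip_force: 0.0
```

{"name": "send_rows", "arguments": {"targets": [{"offset": [0,0,0],"spin": 0},{"offset": [0,0,0],"spin": 0},{"offset": [0,0,0],"spin": 0},{"offset": [0,0,0],"spin": 0},{"offset": [0,0,0],"spin": 0},{"offset": [0,0,0],"spin": 0}], "grip": 0.2, "squeeze": 50}}

```text
time_s: 4.15
eef_pos: [427.8, -208.3, 4.4]
ee_rot: [0.0, 0.762, 0.648, -0.0]
force: [-5.6, 1.1, 10.2]
grip_width: 0.452
grip_force: 49.2
```

{"name": "send_rows", "arguments": {"targets": [{"offset": [0,0,3],"spin": 0},{"offset": [0,0,7],"spin": 0},{"offset": [0,0,11],"spin": 0.04},{"offset": [0,0,15],"spin": 0.08},{"offset": [1,2,19],"spin": 0.12},{"offset": [2.5,4,22],"spin": 0.16},{"offset": [4,7,24.5],"spin": 0.16},{"offset": [5.5,10,26.5],"spin": 0.16}]}}

```text
time_s: 4.82
eef_pos: [483.2, -107.1, 270.9]
ee_rot: [0.001, 0.708, 0.706, 0.0]
force: [0.7, 0.8, -2.8]
grip_width: 0.451
grip_force: 52.7
```

{"name": "send_rows", "arguments": {"targets": [{"offset": [1.5,3.5,1],"spin": 0},{"offset": [3,7,2],"spin": 0},{"offset": [4.5,10,3],"spin": 0},{"offset": [6,13,3],"spin": 0},{"offset": [6,13,3],"spin": 0},{"offset": [6,13,3],"spin": 0},{"offset": [6,13,3],"spin": 0}]}}

```text
time_s: 5.4
eef_pos: [542.5, 21.7, 298.0]
ee_rot: [-0.0, 0.707, 0.707, -0.0]
force: [0.3, 0.4, -3.2]
grip_width: 0.452
grip_force: 52.6
```

```bash
python3 -c "
from h import *
im,d,s=cap('wrist','w2'); u,v,P=cloud('wrist',d,s)
print(s['eef_pos'],yaw(s),s['grip_width'],s['grip_force'])
np.save('w2.npy',np.c_[u,v,P])
for q,z in [('slot1',58),('knob1_grip',139),('turnbutton_grip',133),('chamber',0),('cell1',0)]:
  print(q,[(np.round(a['uv']),round(a['conf'],2),atz('wrist',a['uv'],z,s)[0].round(1)) for a in ctrl.place_of('wrist',q)])
"
```

```text
[542.49385397  21.73784636 298.01570078] 1.569851038492133 0.4520371367729513 52.62816667556763
slot1 [(array([270.,  84.]), 0.77, array([534.7, 113.4,  58. ])), (array([194.,  87.]), 0.71, array([456.4, 110.8,  58. ])), (array([351.,  79.]), 0.65, array([618.1, 117.9,  58. ]))]
knob1_grip []
turnbutton_grip []
chamber [(array([273.,  84.]), 0.83, array([536.7, 114.5,   0. ])), (array([282., 299.]), 0.46, array([ 548.6, -182.3,    0. ])), (array([351.,  82.]), 0.27, array([630.6, 117.1,   0. ]))]
cell1 [(array([456., 257.]), 0.77, array([ 793. , -114.5,    0. ])), (array([280., 301.]), 0.66, array([ 544.9, -186.2,    0. ])), (array([108., 403.]), 0.58, array([ 264.7, -376.1,    0. ]))]
```

View pics/w2.png

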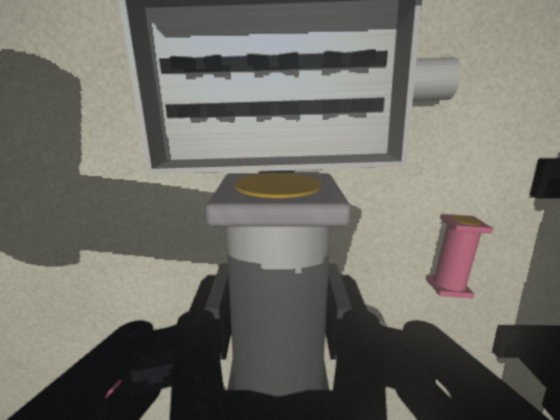

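```bash
python3 -c "
from h import *
A=np.load('w2.npy');u,v,P=A[:,0],A[:,1],A[:,2:]
m=(P[:,2]>54)&(P[:,2]<66)&(v<180)
Q=P[m];print(len(Q))
w=Q[(Q[:,1]<60)&(Q[:,0]>420)&(Q[:,0]<660)]
f=np.polyfit(w[:,0],w[:,1],1);r=w[:,1]-np.polyval(f,w[:,0]);print('free wall',f,np.polyval(f,540),np.percentile(r,[2,50,98]),np.median(w[:,2]))
for lo,hi in [(370,430),(650,720)]:
  w=Q[(Q[:,0]>lo)&(Q[:,0]<hi)&(Q[:,1]>40)&(Q[:,1]<170)]
  f=np.polyfit(w[:,1],w[:,0],1);r=w[:,0]-np.polyval(f,w[:,1]);print(lo,f,np.polyval(f,112),np.percentile(r,[2,50,98]),w.mean(0))
# saddles tops
for lo,hi in [(70,100),(120,150)]:
  for x0 in (457,537,617):
    w=P[(P[:,1]>lo)&(P[:,1]<hi)&(abs(P[:,0]-x0)<40)&(P[:,2]>15)&(v<180)]
    print(lo,x0,len(w),w.mean(0).round(1),np.percentile(w[:,2],[5,50,95]).round(1),w.min(0)[:2].round(1),w.max(0)[:2].round(1))
"
```

```text
4153
free wall [ 0.02893331 10.84657919] 26.47056636400354 [-3.32949139  0.08287571  2.88013998] 58.813912376068686
370 [-3.02564773e-02  4.00060600e+02] 396.6718745614211 [-3.78210047  0.22879614  2.82903306] [396.75520777 109.24577299  58.37361808]
650 [-2.83623477e-02  6.82478918e+02] 679.3023351678559 [-2.90661423 -0.16367905  3.69618415] [679.37680819 109.37422933  58.54581625]
70 457 565 [457.5  85.8  40.3] [25.4 42.3 50.7] [432.1  78.8] [485.3  92.4]
70 537 1322 [541.   79.7 188.6] [ 26.1 296.5 309.9] [511.4  71.7] [565.5  94.5]
70 617 570 [619.6  90.4  40.6] [25.6 42.6 51. ] [591.7  83.8] [645.9  96.2]
120 457 668 [456.  135.6  39.9] [25.1 42.1 50.6] [430.5 129.2] [484.  142.6]
120 537 703 [537.  137.7  40.1] [25.2 42.1 50.8] [510.1 131. ] [563.1 144.9]
120 617 681 [618.6 140.4  39.9] [25.  42.1 50.7] [590.8 134. ] [643.9 147.1]
```

{"name": "send_rows", "arguments": {"targets": [{"offset": [2,2.5,0],"spin": 0.03},{"offset": [4.5,5.5,0],"spin": 0.03},{"offset": [6.5,8,-2],"spin": 0.03},{"offset": [7.55,9.4,-5],"spin": 0.03},{"offset": [7.55,9.4,-8.5],"spin": 0.03},{"offset": [7.55,9.4,-12],"spin": 0.03},{"offset": [7.55,9.4,-15.5],"spin": 0.03},{"offset": [7.55,9.4,-18.5],"spin": 0.03}]}}

```text
time_s: 6.37
eef_pos: [617.7, 115.7, 110.8]
ee_rot: [-0.001, 0.697, 0.717, -0.001]
force: [-0.6, 0.2, -3.5]
grip_width: 0.447
grip_force: 52.8
```

{"name": "send_rows", "arguments": {"targets": [{"offset": [0,0,-1.5],"spin": 0},{"offset": [0,0,-3],"spin": 0},{"offset": [0,0,-4],"spin": 0},{"offset": [0,0,-4],"spin": 0},{"offset": [0,0,-4],"spin": 0}]}}

```text
time_s: 6.78
eef_pos: [618.6, 115.8, 73.6]
ee_rot: [0.0, 0.697, 0.717, 0.0]
force: [-0.0, -0.2, -2.9]
grip_width: 0.452
grip_force: 52.6
```

```bash
python3 -c "
from h import *
s=ctrl.sense();print(s['eef_pos'],yaw(s),s['force'],s['grip_width'],c2w('wrist',s)[1][:3,3])"
```

```text
[618.58135731 115.77916999  73.58388998] 1.599513599476077 [-0.00604067 -0.19037972 -2.90050632] 0.4515007147936656 [616.68317273 198.89909176 215.19922575]
```

{"name": "send_rows", "arguments": {"targets": [{"offset": [0,0,-1],"spin": 0},{"offset": [0,0,-2],"spin": 0},{"offset": [0,0,-2.8],"spin": 0},{"offset": [0,0,-3.2],"spin": 0},{"offset": [0,0,-3.2],"spin": 0}]}}

```text
time_s: 7.2
eef_pos: [618.0, 116.0, 40.5]
ee_rot: [-0.001, 0.697, 0.717, -0.001]
force: [-0.4, -0.5, -3.5]
grip_width: 0.451
grip_force: 52.8
```

Not yet touching; lower a little more.

{"name": "send_rows", "arguments": {"targets": [{"offset": [0,0,-0.2],"spin": 0},{"offset": [0,0,-0.4],"spin": 0},{"offset": [0,0,-0.4],"spin": 0}]}}

```text
time_s: 7.45
eef_pos: [618.4, 116.0, 40.2]
ee_rot: [0.0, 0.697, 0.717, -0.0]
force: [-15.3, -2.0, 21.3]
grip_width: 0.452
grip_force: 55.2
```

{"name": "send_rows", "arguments": {"targets": [{"offset": [0,0,0.1],"spin": 0},{"offset": [0,0,0.1],"spin": 0},{"offset": [0,0,0.1],"spin": 0}], "grip": 0.65}}

```text
time_s: 7.7
eef_pos: [618.9, 116.0, 38.6]
ee_rot: [0.0, 0.697, 0.717, 0.0]
force: [-0.4, 0.3, -0.8]
grip_width: 0.649
grip_force: 0.0
```

{"name": "send_rows", "arguments": {"targets": [{"offset": [0,0,2],"spin": 0},{"offset": [0,0,5],"spin": 0},{"offset": [0,0,9],"spin": 0},{"offset": [0,0,13],"spin": 0},{"offset": [0,0,17],"spin": 0},{"offset": [0,-2,21],"spin": 0},{"offset": [0,-4,25],"spin": 0},{"offset": [0,-7,26],"spin": 0}]}}

```text
time_s: 8.37
eef_pos: [619.2, 47.0, 304.0]
ee_rot: [0.003, 0.696, 0.718, 0.003]
force: [1.1, 0.3, 0.1]
grip_width: 0.647
grip_force: 0.0
```

{"name": "send_rows", "arguments": {"targets": [{"offset": [-1,-3,0],"spin": 0},{"offset": [-1,-3,0],"spin": 0},{"offset": [-1,-3,0],"spin": 0}], "grip": 1}}

```text
time_s: 8.62
eef_pos: [608.4, 14.8, 298.4]
ee_rot: [0.0, 0.698, 0.716, 0.0]
force: [1.2, 0.8, -0.6]
grip_width: 0.999
grip_force: 0.0
```

```bash
python3 -c "
from h import *
cells(zr=(62,90)); cells('top',zr=(26,62))"
```

```text
tcp [608.4  14.8 298.4] yaw 1.597 t 8.6167 w 0.999
[616.9 116.8] size [46.8 99.8] ang 1.595 z [65.8 75.6 81.5] sat 8.0 px [264  14  50 112]
[ 668.8 -218.7] size [51.8 53.3] ang 2.828 z [65.2 68.9 70.3] sat 21.0 px [299 330  41  36]
tcp [608.5  15.9 298.1] yaw 1.599 t 8.6667 w 1.0
[ 438.1 -347. ] size [ 45.8 104.2] ang 1.898 z [30.3 41.6 50.1] sat 20.0 px [385 233  42  28]
[ 283.9 -351.2] size [103.2  45.7] ang 1.493 z [29.8 40.8 49.6] sat 143.0 px [388 296  41  20]
[203.8 659.2] size [146.9 201.4] ang 3.137 z [28.7 43.3 61.3] sat 30.0 px [  3 300  56  78]
```

{"name": "send_rows", "arguments": {"targets": [{"offset": [-0.7,-4,0],"spin": -0.05},{"offset": [-1.4,-8,0],"spin": -0.1},{"offset": [-2,-12,0],"spin": -0.15},{"offset": [-3,-16,0],"spin": -0.15},{"offset": [-4,-20,-1],"spin": -0.15},{"offset": [-5,-24,-2],"spin": -0.15},{"offset": [-5.3,-28,-3],"spin": -0.15},{"offset": [-5.3,-32,-4],"spin": -0.15}]}}

```text
time_s: 9.38
eef_pos: [555.4, -304.1, 258.1]
ee_rot: [-0.0, 0.748, 0.664, 0.0]
force: [0.8, 0.1, -0.2]
grip_width: 0.995
grip_force: 0.0
```

{"name": "send_rows", "arguments": {"targets": [{"offset": [0,-3.5,-2],"spin": 0},{"offset": [0,-7,-4],"spin": 0},{"offset": [0,-7,-4],"spin": 0},{"offset": [0,-7,-4],"spin": 0}]}}

```text
time_s: 9.72
eef_pos: [555.4, -373.5, 215.9]
ee_rot: [-0.002, 0.749, 0.663, -0.0]
force: [0.5, 0.1, -0.6]
grip_width: 0.997
grip_force: 0.0
```

```bash
python3 -c "
from h import *
cells(zr=(15,62))"
```

```text
tcp [ 555.4 -373.5  215.9] yaw 1.449 t 9.7167 w 0.997
[ 583.6 -229.9] size [26.3 53.7] ang 3.021 z [15.1 15.6 16.9] sat 168.0 px [259   0  63  35]
[ 663.  -240.5] size [17.5 53. ] ang 2.858 z [18.5 40.  60.9] sat 16.0 px [355   0  71  30]
[ 553.8 -350. ] size [100.5  45.5] ang 1.443 z [29.5 40.3 45.7] sat 10.0 px [248 105  52 110]
[ 435.6 -347. ] size [ 46.5 101.1] ang 1.895 z [24.4 39.9 45.6] sat 8.0 px [ 95 114 105 116]
[ 293.6 -352.7] size [101.2  23.5] ang 1.469 z [17.5 31.6 44.9] sat 109.0 px [  0 140  43 108]
[ 688.5 -402.2] size [89.2 25.3] ang 1.298 z [16.5 22.5 25.4] sat 159.0 px [390 148  44  87]
[ 361.6 -471. ] size [103.   46.2] ang 0.985 z [22.5 39.4 45.1] sat 111.0 px [ 71 241  81  97]
[ 835.9 -548.7] size [53.8 13.1] ang 1.346 z [16.1 25.7 39.7] sat 19.0 px [540 280  20  56]
[ 724.4 -529.6] size [ 4.1 47.6] ang 3.102 z [18.  40.4 61.1] sat 26.0 px [423 294  65  30]
[ 551.  -529.4] size [195.9   5.4] ang 0.012 z [17.6 40.2 61.2] sat 22.0 px [200 301 180  49]
```

{"name": "send_rows", "arguments": {"targets": [{"offset": [-0.1,2.35,-3],"spin": 0},{"offset": [-0.1,2.35,-7],"spin": 0},{"offset": [-0.1,2.35,-11],"spin": 0},{"offset": [-0.1,2.35,-15],"spin": 0},{"offset": [-0.1,2.35,-18],"spin": 0},{"offset": [-0.1,2.35,-20],"spin": 0},{"offset": [-0.1,2.35,-21],"spin": 0},{"offset": [-0.1,2.35,-21],"spin": 0}]}}

```text
time_s: 10.43
eef_pos: [554.7, -348.0, 7.5]
ee_rot: [-0.001, 0.748, 0.664, -0.0]
force: [-0.6, 0.8, 0.6]
grip_width: 1.0
grip_force: 0.0
```

{"name": "send_rows", "arguments": {"targets": [{"offset": [0,0,0],"spin": 0},{"offset": [0,0,0],"spin": 0},{"offset": [0,0,0],"spin": 0},{"offset": [0,0,0],"spin": 0},{"offset": [0,0,0],"spin": 0},{"offset": [0,0,0],"spin": 0}], "grip": 0.2, "squeeze": 60}}

```text
time_s: 10.93
eef_pos: [555.0, -350.2, 10.3]
ee_rot: [0.001, 0.749, 0.663, 0.0]
force: [-1.3, 1.9, 7.2]
grip_width: 0.447
grip_force: 60.2
```

{"name": "send_rows", "arguments": {"targets": [{"offset": [0,0,3],"spin": 0},{"offset": [0,0,7],"spin": 0},{"offset": [0,0,11],"spin": 0},{"offset": [0,0,15],"spin": 0.03},{"offset": [0,2,19],"spin": 0.06},{"offset": [0,5,22],"spin": 0.1},{"offset": [0,8.5,24.5],"spin": 0.15},{"offset": [0,12,26.5],"spin": 0.15}]}}

```text
time_s: 11.6
eef_pos: [554.0, -232.1, 273.8]
ee_rot: [0.001, 0.696, 0.718, 0.0]
force: [1.0, 1.3, -3.1]
grip_width: 0.448
grip_force: 62.0
```

{"name": "send_rows", "arguments": {"targets": [{"offset": [0,4,0.5],"spin": 0},{"offset": [-0.5,8,1],"spin": 0},{"offset": [-1,12,1],"spin": 0},{"offset": [-1.5,16,1],"spin": 0},{"offset": [-1.7,20,1],"spin": 0},{"offset": [-1.7,24,1],"spin": 0},{"offset": [-1.7,28,1],"spin": 0},{"offset": [-1.7,32,1],"spin": 0}]}}

```text
time_s: 12.27
eef_pos: [536.7, 89.0, 282.0]
ee_rot: [0.0, 0.697, 0.717, 0.0]
force: [1.3, -0.1, -3.9]
grip_width: 0.446
grip_force: 62.0
```

{"name": "send_rows", "arguments": {"targets": [{"offset": [0,1.5,-1],"spin": 0},{"offset": [0,2.4,-3],"spin": 0},{"offset": [0,2.4,-6],"spin": 0},{"offset": [0,2.4,-9.5],"spin": 0},{"offset": [0,2.4,-13],"spin": 0},{"offset": [0,2.4,-16.5],"spin": 0},{"offset": [0,2.4,-16.5],"spin": 0},{"offset": [0,2.4,-16.5],"spin": 0}]}}

```text
time_s: 12.93
eef_pos: [536.9, 111.1, 116.6]
ee_rot: [-0.001, 0.697, 0.717, -0.001]
force: [-0.2, 1.0, -2.2]
grip_width: 0.449
grip_force: 49.2
```

```bash
python3 -c "
from h import *
s=ctrl.sense();print(s['eef_pos'],yaw(s),s['force'],s['grip_width'])"
```

```text
[536.91751297 111.10082496 116.57030292] 1.5997001885874218 [-0.17809757  0.95722631 -2.19734227] 0.448991564328282
```

{"name": "send_rows", "arguments": {"targets": [{"offset": [0,0.1,-2],"spin": 0},{"offset": [0,0.1,-4],"spin": 0},{"offset": [0,0.1,-5.5],"spin": 0},{"offset": [0,0.1,-6.5],"spin": 0},{"offset": [0,0.1,-7],"spin": 0},{"offset": [0,0.1,-7],"spin": 0}], "squeeze": 60}}

```text
time_s: 13.43
eef_pos: [538.0, 112.1, 47.5]
ee_rot: [0.0, 0.697, 0.717, 0.0]
force: [-0.1, -0.1, -3.3]
grip_width: 0.448
grip_force: 64.2
```

{"name": "send_rows", "arguments": {"targets": [{"offset": [0,0,-0.2],"spin": 0},{"offset": [0,0,-0.3],"spin": 0},{"offset": [0,0,-0.3],"spin": 0}]}}

```text
time_s: 13.68
eef_pos: [538.5, 112.1, 46.3]
ee_rot: [0.001, 0.697, 0.717, 0.001]
force: [-4.7, -1.1, 9.5]
grip_width: 0.445
grip_force: 66.0
```

{"name": "send_rows", "arguments": {"targets": [{"offset": [0,0,0],"spin": 0},{"offset": [0,0,0],"spin": 0},{"offset": [0,0,0],"spin": 0}], "grip": 0.62}}

```text
time_s: 13.93
eef_pos: [538.0, 112.2, 44.5]
ee_rot: [0.001, 0.697, 0.717, 0.001]
force: [-0.2, -0.3, -0.4]
grip_width: 0.62
grip_force: 0.0
```

{"name": "send_rows", "arguments": {"targets": [{"offset": [0,0,2],"spin": 0},{"offset": [0,0,5],"spin": 0},{"offset": [0,0,9],"spin": 0},{"offset": [0,0,13],"spin": 0},{"offset": [0,0,17],"spin": 0},{"offset": [0,-2,21],"spin": 0},{"offset": [0,-5,24],"spin": 0},{"offset": [0,-9,25],"spin": 0}]}}

```text
time_s: 14.6
eef_pos: [538.2, 25.2, 298.1]
ee_rot: [0.003, 0.696, 0.718, 0.002]
force: [1.3, 0.4, -0.5]
grip_width: 0.615
grip_force: 0.0
```

```bash
python3 -c "
from h import *
cells(zr=(62,90),save='w3')"
```

```text
tcp [538.2  25.2 298.1] yaw 1.603 t 14.6 w 0.615
[615.8 117.1] size [46.7 99.6] ang 1.606 z [65.7 75.5 81.4] sat 8.0 px [330  29  57 109]
[536.2 111.9] size [ 46.4 100.6] ang 1.602 z [65.6 75.5 81.4] sat 8.0 px [252  32  49 109]
```

{"name": "send_rows", "arguments": {"targets": [{"offset": [-1,-4,0],"spin": 0.05},{"offset": [-2,-8,0],"spin": 0.1},{"offset": [-3,-12,0],"spin": 0.15},{"offset": [-4,-16,0],"spin": 0.2},{"offset": [-5,-20,-1],"spin": 0.25},{"offset": [-6.5,-24,-2],"spin": 0.3},{"offset": [-8,-28,-3],"spin": 0.3},{"offset": [-10,-31,-4],"spin": 0.3}], "grip": 1}}

```text
time_s: 15.32
eef_pos: [437.3, -286.8, 252.9]
ee_rot: [0.001, 0.582, 0.813, -0.0]
force: [1.0, 0.1, 0.0]
grip_width: 0.998
grip_force: 0.0
```

{"name": "send_rows", "arguments": {"targets": [{"offset": [0,-3.5,-1],"spin": 0},{"offset": [0,-7,-2],"spin": 0},{"offset": [0,-7,-2],"spin": 0},{"offset": [0,-7,-2],"spin": 0}]}}

```text
time_s: 15.65
eef_pos: [437.2, -355.8, 232.2]
ee_rot: [-0.001, 0.583, 0.813, 0.0]
force: [0.4, 0.9, 0.4]
grip_width: 0.998
grip_force: 0.0
```

```bash
python3 -c "
from h import *
cells(zr=(15,62))"
```

```text
tcp [ 437.2 -355.8  232.2] yaw 1.897 t 15.65 w 0.998
[ 585.1 -216.2] size [53.1 53.3] ang 2.313 z [15.1 15.6 16.9] sat 188.0 px [438  59  58  60]
[ 281.6 -351.6] size [101.8  46.4] ang 1.48 z [24.8 39.9 45.5] sat 108.0 px [ 82  63  87 120]
[ 656.3 -225.6] size [34.  58.6] ang 2.019 z [18.  39.8 61. ] sat 15.0 px [510  90  50  65]
[ 434.5 -346.9] size [ 45.9 100.3] ang 1.895 z [28.8 40.2 45.7] sat 10.0 px [253 118  50 104]
[ 361.1 -471.3] size [101.1  46.1] ang 0.991 z [23.6 39.6 45.4] sat 108.0 px [127 210 100  80]
[ 686.  -401.6] size [90.9 22.7] ang 1.305 z [16.3 22.5 25.5] sat 161.0 px [435 247  69  66]
[ 536.6 -533.3] size [219.6  46.8] ang 0.24 z [17.9 40.7 61.1] sat 23.0 px [213 313 184  68]
```

Cell C at (435,-347), yaw right.

{"name": "send_rows", "arguments": {"targets": [{"offset": [-0.2,0.9,-3],"spin": 0},{"offset": [-0.2,0.9,-7],"spin": 0},{"offset": [-0.2,0.9,-11],"spin": 0},{"offset": [-0.2,0.9,-15],"spin": 0},{"offset": [-0.2,0.9,-18.5],"spin": 0},{"offset": [-0.2,0.9,-21],"spin": 0},{"offset": [-0.2,0.9,-22.5],"spin": 0},{"offset": [-0.2,0.9,-22.5],"spin": 0}]}}

```text
time_s: 16.37
eef_pos: [435.3, -343.3, 5.9]
ee_rot: [-0.002, 0.581, 0.814, 0.001]
force: [-0.1, 0.1, -0.8]
grip_width: 0.995
grip_force: 0.0
```

{"name": "send_rows", "arguments": {"targets": [{"offset": [0,0,0],"spin": 0},{"offset": [0,0,0],"spin": 0},{"offset": [0,0,0],"spin": 0},{"offset": [0,0,0],"spin": 0},{"offset": [0,0,0],"spin": 0},{"offset": [0,0,0],"spin": 0}], "grip": 0.2, "squeeze": 60}}

```text
time_s: 16.87
eef_pos: [436.3, -346.1, 9.9]
ee_rot: [0.001, 0.582, 0.813, -0.0]
force: [-2.9, 1.9, 9.4]
grip_width: 0.445
grip_force: 59.7
```

{"name": "send_rows", "arguments": {"targets": [{"offset": [0,0,3],"spin": 0},{"offset": [0,0,7],"spin": -0.05},{"offset": [0,0,11],"spin": -0.1},{"offset": [0,0,15],"spin": -0.15},{"offset": [0,2,19],"spin": -0.2},{"offset": [0,5,22],"spin": -0.25},{"offset": [0.5,8.5,24.5],"spin": -0.3},{"offset": [1,12,26.5],"spin": -0.3}]}}

```text
time_s: 17.53
eef_pos: [444.9, -228.1, 273.4]
ee_rot: [0.001, 0.698, 0.716, 0.0]
force: [2.1, -0.1, -2.1]
grip_width: 0.446
grip_force: 62.0
```

{"name": "send_rows", "arguments": {"targets": [{"offset": [0.2,4,0],"spin": 0},{"offset": [0.4,8,0],"spin": 0},{"offset": [0.6,12,0],"spin": 0},{"offset": [0.8,16,0],"spin": 0},{"offset": [1,20,0],"spin": 0},{"offset": [1.2,24,0],"spin": 0},{"offset": [1.2,28,0],"spin": 0},{"offset": [1.2,32,0],"spin": 0}]}}

```text
time_s: 18.2
eef_pos: [456.6, 92.8, 271.5]
ee_rot: [0.0, 0.697, 0.717, 0.0]
force: [0.9, -0.0, -2.1]
grip_width: 0.447
grip_force: 62.1
```

{"name": "send_rows", "arguments": {"targets": [{"offset": [0,1,0],"spin": 0},{"offset": [0,1,0],"spin": 0},{"offset": [0,1,0],"spin": 0}]}}

```text
time_s: 18.45
eef_pos: [457.1, 100.8, 271.2]
ee_rot: [0.0, 0.696, 0.718, -0.0]
force: [-0.5, -0.6, -2.9]
grip_width: 0.448
grip_force: 62.1
```

```bash
python3 -c "
from h import *
s=ctrl.sense();print(s['eef_pos'],yaw(s),s['force'],s['grip_width'])"
```

```text
[457.11144257 100.79254876 271.1603261 ] 1.600959075557954 [-0.48439767 -0.56742949 -2.89046962] 0.44817688445035486
```

{"name": "send_rows", "arguments": {"targets": [{"offset": [0,0.5,-3],"spin": 0},{"offset": [0,1,-6.5],"spin": 0},{"offset": [0,1,-10],"spin": 0},{"offset": [0,1,-14],"spin": 0},{"offset": [0,1,-17.5],"spin": 0},{"offset": [0,1,-20],"spin": 0},{"offset": [0,1,-21],"spin": 0},{"offset": [0,1,-21],"spin": 0}]}}

```text
time_s: 19.12
eef_pos: [456.6, 109.6, 59.6]
ee_rot: [-0.001, 0.697, 0.717, -0.001]
force: [0.4, 0.5, -2.1]
grip_width: 0.444
grip_force: 62.0
```

{"name": "send_rows", "arguments": {"targets": [{"offset": [0,0,-0.5],"spin": 0},{"offset": [0,0,-1],"spin": 0},{"offset": [0,0,-1.4],"spin": 0},{"offset": [0,0,-1.4],"spin": 0}]}}

```text
time_s: 19.45
eef_pos: [457.5, 110.8, 47.1]
ee_rot: [0.0, 0.697, 0.717, 0.0]
force: [-0.3, 0.2, -2.2]
grip_width: 0.445
grip_force: 62.0
```

{"name": "send_rows", "arguments": {"targets": [{"offset": [0,0,-0.2],"spin": 0},{"offset": [0,0,-0.3],"spin": 0},{"offset": [0,0,-0.3],"spin": 0}]}}

```text
time_s: 19.7
eef_pos: [457.7, 110.8, 45.2]
ee_rot: [0.0, 0.697, 0.717, 0.0]
force: [-3.8, 0.1, 9.0]
grip_width: 0.449
grip_force: 63.2
```

{"name": "send_rows", "arguments": {"targets": [{"offset": [0,0,0],"spin": 0},{"offset": [0,0,0],"spin": 0},{"offset": [0,0,0],"spin": 0}], "grip": 0.62}}

```text
time_s: 19.95
eef_pos: [457.6, 110.9, 44.3]
ee_rot: [0.0, 0.697, 0.717, 0.0]
force: [0.1, -0.9, -0.1]
grip_width: 0.62
grip_force: 0.0
```

{"name": "send_rows", "arguments": {"targets": [{"offset": [0,0,2],"spin": 0},{"offset": [0,0,5],"spin": 0},{"offset": [0,0,9],"spin": 0},{"offset": [0,0,13],"spin": 0},{"offset": [0,0,17],"spin": 0},{"offset": [2,-2,21],"spin": 0},{"offset": [4,-5,24],"spin": 0},{"offset": [8,-9,25],"spin": 0}]}}

```text
time_s: 20.62
eef_pos: [520.5, 39.2, 292.0]
ee_rot: [0.003, 0.696, 0.718, 0.002]
force: [1.2, 0.8, 0.7]
grip_width: 0.622
grip_force: 0.0
```

{"name": "send_rows", "arguments": {"targets": [{"offset": [0,-4,3.5],"spin": 0},{"offset": [0,-6,7],"spin": 0},{"offset": [0,-6,10],"spin": 0},{"offset": [0,-6,10],"spin": 0},{"offset": [0,-6,10],"spin": 0}], "grip": 0}}

```text
time_s: 21.03
eef_pos: [520.2, -21.2, 388.4]
ee_rot: [0.002, 0.697, 0.717, 0.001]
force: [0.1, 0.7, -0.4]
grip_width: 0.001
grip_force: 0.0
```

```bash
python3 -c "
from h import *
im,d,s,Z,X=cells(zr=(62,90),save='w4')
m=(Z>150)&(Z<290)
q=np.c_[X[m],Z[m]]
v,u=np.nonzero(m)
for lo in range(160,270,10):
  w=q[(q[:,2]>=lo)&(q[:,2]<lo+10)&(q[:,1]>150)]
  if len(w)>20: print(lo,len(w),w[:,0].min().round(),w[:,0].max().round(),np.percentile(w[:,1],[2,50,98]).round(1))
print([(a['uv'],a['conf']) for a in ctrl.place_of('wrist','lid_edge')])
im,d,s,Z,X=cells('top',zr=(62,90))
m=(Z>200)&(np.abs(X[...,1]-245)<70)&(np.abs(X[...,0]-540)<170); q=np.c_[X[m],Z[m]]
for x0 in (430,490,540,590,650):
  w=q[abs(q[:,0]-x0)<15]; print(x0,len(w),w.min(0).round(),w.max(0).round(),w[w[:,2].argmax()].round(1))
"
```

```text
tcp [520.2 -21.2 388.4] yaw 1.599 t 21.0333 w 0.001
[457.7 109.3] size [46.1 99.6] ang 1.597 z [65.7 75.3 81.1] sat 8.0 px [205   0  44  94]
[536.6 111.1] size [ 46.3 101.3] ang 1.589 z [65.5 75.5 81.5] sat 8.0 px [274   0  41  95]
[616.2 115.1] size [46.5 97.9] ang 1.586 z [65.3 75.3 81.3] sat 8.0 px [338   0  48  92]
[ 669.7 -218.4] size [51.7 52.8] ang 2.357 z [65.9 68.5 70.2] sat 21.0 px [353 272  36  32]
[]
tcp [519.6 -20.4 385.8] yaw 1.6 t 21.1333 w -0.003
[675.2 558.1] size [158.4 322.6] ang 2.484 z [64.4 87.  89.9] sat 9.0 px [  6  98  79 100]
[537.1 219.8] size [286.1  45.9] ang 0.029 z [62.7 66.8 86.5] sat 19.0 px [178 156  22 111]
430 325 [416. 213. 205.] [445. 301. 246.] [416.3 220.6 246.5]
490 264 [475. 216. 232.] [505. 261. 245.] [477.  216.8 245.4]
540 269 [525. 216. 230.] [555. 264. 246.] [540.9 235.8 246. ]
590 255 [575. 219. 233.] [605. 265. 246.] [579.8 220.4 245.6]
650 257 [635. 221. 215.] [665. 276. 246.] [642.5 221.3 246.1]
```

View pics/w4.png

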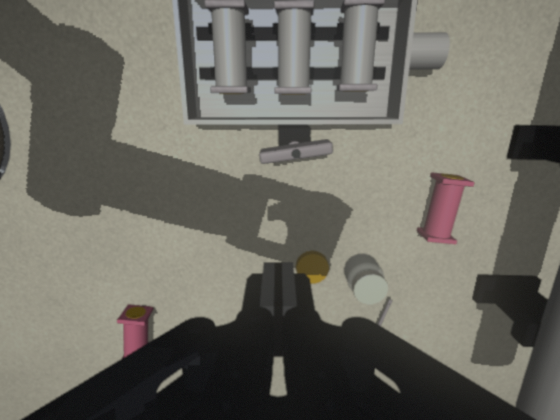

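All three cells lie in the saddles ((229,45), (294,45), (360,45)). The lid stands at about 1.65 rad, and the turnbutton is at (296,152). Next I go behind the lid with the fingers shut.

{"name": "send_rows", "arguments": {"targets": [{"offset": [0.5,4,0],"spin": 0},{"offset": [1,8,0],"spin": 0},{"offset": [1.6,12,0],"spin": 0},{"offset": [1.6,16,0],"spin": 0},{"offset": [1.6,20,0],"spin": 0},{"offset": [1.6,24,0],"spin": 0},{"offset": [1.6,28,0],"spin": 0},{"offset": [1.6,31.2,0],"spin": 0}]}}

```text
time_s: 21.85
eef_pos: [534.7, 294.5, 385.5]
ee_rot: [-0.001, 0.696, 0.718, -0.001]
force: [0.8, 0.7, -0.5]
grip_width: -0.0
grip_force: 0.0
```

{"name": "send_rows", "arguments": {"targets": [{"offset": [0,0,-3],"spin": 0},{"offset": [0,0,-6.5],"spin": 0},{"offset": [0,0,-10],"spin": 0},{"offset": [0,0,-13.5],"spin": 0},{"offset": [0,0,-16.5],"spin": 0},{"offset": [0,0,-18],"spin": 0},{"offset": [0,0,-18],"spin": 0},{"offset": [0,0,-18],"spin": 0}]}}

```text
time_s: 22.52
eef_pos: [535.2, 291.5, 206.3]
ee_rot: [-0.001, 0.697, 0.717, -0.001]
force: [0.1, -0.6, -0.1]
grip_width: 0.0
grip_force: 0.0
```

```bash
python3 -c "
from h import *
s=ctrl.sense();print(s['eef_pos'],yaw(s),s['force'],s['grip_width'])"
```

```text
[535.21153092 291.49861692 206.31817511] 1.6003544114328183 [ 0.05314146 -0.57707774 -0.10465978] 9.581105729479751e-05
```

{"name": "send_rows", "arguments": {"targets": [{"offset": [0,-0.8,0],"spin": 0},{"offset": [0,-1.6,0],"spin": 0},{"offset": [0,-2.4,0.2],"spin": 0},{"offset": [0,-3.3,0.4],"spin": 0},{"offset": [0,-4.3,0.7],"spin": 0},{"offset": [0,-5.3,0.9],"spin": 0},{"offset": [0,-6.3,1],"spin": 0}]}}

```text
time_s: 23.1
eef_pos: [536.9, 228.1, 218.7]
ee_rot: [0.001, 0.697, 0.717, 0.003]
force: [5.5, 5.9, 1.0]
grip_width: 0.002
grip_force: 2.9
```

{"name": "send_rows", "arguments": {"targets": [{"offset": [0,-0.8,0],"spin": 0},{"offset": [0,-1.6,0],"spin": 0},{"offset": [0,-2.4,0],"spin": 0},{"offset": [0,-3,0],"spin": 0},{"offset": [0,-3,0],"spin": 0}]}}

```text
time_s: 23.52
eef_pos: [536.6, 197.1, 218.5]
ee_rot: [0.001, 0.697, 0.717, 0.002]
force: [0.2, 0.6, 0.3]
grip_width: -0.0
grip_force: 0.2
```

{"name": "send_rows", "arguments": {"targets": [{"offset": [0,-1.4,-0.3],"spin": 0},{"offset": [0,-2.8,-0.8],"spin": 0},{"offset": [0,-4.2,-1.4],"spin": 0},{"offset": [0,-5.6,-2.1],"spin": 0},{"offset": [0.1,-7,-2.9],"spin": 0},{"offset": [0.1,-8.2,-3.8],"spin": 0},{"offset": [0.1,-9.4,-4.9],"spin": 0},{"offset": [0.1,-9.4,-4.9],"spin": 0}]}}

```text
time_s: 24.18
eef_pos: [536.5, 102.2, 167.3]
ee_rot: [-0.0, 0.698, 0.717, -0.001]
force: [-0.1, -0.3, -0.6]
grip_width: -0.002
grip_force: 0.0
```

```bash
python3 -c "
from h import *
im,d,s=cap('top','t5');u,v,P=cloud('top',d,s)
m=(P[:,0]>400)&(P[:,0]<440)&(P[:,1]>0)&(P[:,1]<300)&(P[:,2]>50)
Q=P[m]
for y in range(10,300,15):
  w=Q[abs(Q[:,1]-y)<7]
  if len(w): print(y,len(w),np.median(w[:,2]).round(1))
s=ctrl.sense();print(s['eef_pos'],s['force'])"
```

```text
25 45 59.9
40 111 157.0
55 301 485.5
70 267 504.0
85 232 519.7
100 197 527.1
115 183 526.9
130 168 521.9
145 134 507.1
160 104 491.3
[536.42529473 103.3176584  167.89184708] [ 0.01806157 -0.07277285 -0.19045694]
```

View pics/t5.png

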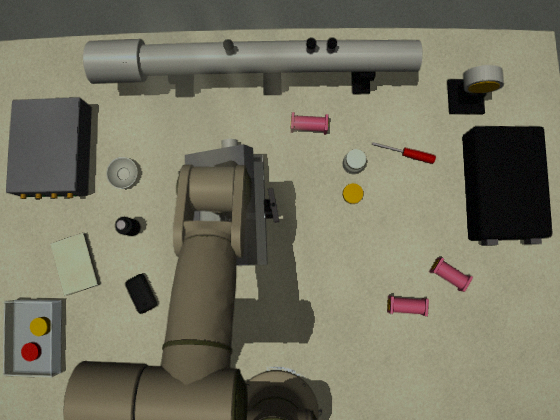

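The top view shows the lid over the box, still tilted, with its free edge at column ~255. I'll keep pressing it down.

{"name": "send_rows", "arguments": {"targets": [{"offset": [0,-0.5,-0.4],"spin": 0},{"offset": [0,-0.9,-0.8],"spin": 0},{"offset": [0,-1.4,-1.4],"spin": 0},{"offset": [0,-1.9,-2],"spin": 0},{"offset": [0,-2.3,-2.7],"spin": 0},{"offset": [0,-2.7,-3.4],"spin": 0}]}}

```text
time_s: 24.73
eef_pos: [537.1, 76.6, 133.5]
ee_rot: [0.001, 0.697, 0.717, 0.0]
force: [3.1, 0.0, 3.0]
grip_width: -0.005
grip_force: 1.5
```

{"name": "send_rows", "arguments": {"targets": [{"offset": [0,-0.3,-0.7],"spin": 0},{"offset": [0,-0.6,-1.4],"spin": 0},{"offset": [0,-0.8,-1.9],"spin": 0},{"offset": [0,-1,-2.4],"spin": 0},{"offset": [0,-1.1,-2.7],"spin": 0},{"offset": [0,-1.1,-2.7],"spin": 0}]}}

```text
time_s: 25.23
eef_pos: [536.4, 66.2, 106.2]
ee_rot: [-0.001, 0.697, 0.717, -0.0]
force: [0.9, 0.9, -0.7]
grip_width: -0.002
grip_force: 0.0
```

{"name": "send_rows", "arguments": {"targets": [{"offset": [0,0,-0.2],"spin": 0},{"offset": [0,0,-0.4],"spin": 0},{"offset": [0,0,-0.6],"spin": 0},{"offset": [0,0,-0.6],"spin": 0}]}}

```text
time_s: 25.57
eef_pos: [536.7, 66.3, 105.6]
ee_rot: [0.001, 0.696, 0.718, 0.0]
force: [-19.7, -1.2, 46.2]
grip_width: 0.002
grip_force: 23.6
```

{"name": "send_rows", "arguments": {"targets": [{"offset": [0,0,1.5],"spin": 0},{"offset": [0,0,5],"spin": 0},{"offset": [0,0,9],"spin": 0},{"offset": [0,0,13],"spin": 0},{"offset": [0,-1.5,16.5],"spin": 0},{"offset": [0,-3,20],"spin": 0},{"offset": [0,-5,23],"spin": 0},{"offset": [0,-7,25],"spin": 0}]}}

```text
time_s: 26.23
eef_pos: [536.5, -3.9, 353.9]
ee_rot: [0.001, 0.696, 0.718, 0.001]
force: [0.8, 0.7, -0.4]
grip_width: 0.001
grip_force: 0.0
```

{"name": "send_rows", "arguments": {"targets": [{"offset": [0,0,0],"spin": 0},{"offset": [0,0,0],"spin": 0}]}}

```text
time_s: 26.4
eef_pos: [536.7, -4.0, 350.9]
ee_rot: [-0.0, 0.697, 0.717, 0.0]
force: [0.7, -0.1, -0.2]
grip_width: -0.004
grip_force: 0.0
```

```bash
cat >> h.py <<'E'
def bars(save=None,kz=(139,158)):
    im,d,s=cap('wrist',save); u,v,P=cloud('wrist',d,s)
    Z=np.zeros(d.shape);X=np.zeros(d.shape+(2,)); Z[v,u]=P[:,2];X[v,u]=P[:,:2]
    print('tcp',np.round(s['eef_pos'],1),'yaw',round(yaw(s),3),'t',s['time_s'])
    m=((Z>127)&(Z<165)).astype(np.uint8); k,l,st,c=cv2.connectedComponentsWithStats(m)
    for i in range(1,k):
        if st[i,4]<100: continue
        q=X[l==i]; zz=Z[l==i]; zt=np.percentile(zz,90); q=q[zz>zt-5].astype(np.float32)
        r=cv2.minAreaRect(q); e=cv2.boxPoints(r)
        L=e[1]-e[0] if np.linalg.norm(e[1]-e[0])>np.linalg.norm(e[2]-e[1]) else e[2]-e[1]
        print(np.round(r[0],1),'size',np.round(r[1],1),'ang',round(float(np.arctan2(L[1],L[0])%np.pi),3),'ztop',zt.round(1),'px',st[i,:4])
    w=P[(P[:,2]>95)&(P[:,2]<118)&(P[:,1]>25)&(P[:,1]<200)]
    A=np.c_[w[:,:2],np.ones(len(w))]; print('lid plane',np.linalg.lstsq(A,w[:,2],rcond=None)[0], np.median(w[:,2]))
    return im,d,s
E
python3 -c "
from h import *
im,d,s=bars('w6')
for q,z in [('turnbutton_grip',133),('knob1_grip',139)]: print(q,[(np.round(a['uv']),round(a['conf'],2),atz('wrist',a['uv'],z,s)[0].round(1)) for a in ctrl.place_of('wrist',q)])"
```

```text
tcp [536.7  -4.  350.9] yaw 1.599 t 26.4
[448.6 147.6] size [14.3 10.2] ang 0.086 ztop 148.5 px [173   0  23  19]
[628. 153.] size [14.2 10.3] ang 0.074 ztop 148.6 px [373   0  22  18]
[629.7  60.6] size [14.1 45.2] ang 1.681 ztop 148.7 px [364  91  19  49]
[449.8  55. ] size [45.2 14.1] ang 1.565 ztop 148.6 px [181  92  21  49]
[541.   -1.8] size [83.5 14.4] ang 0.174 ztop 142.1 px [242 162  80  25]
[ 882.6 -264.7] size [ 7.1 83. ] ang 1.579 ztop 159.1 px [528 318  32 102]
lid plane [ 6.78973723e-04 -7.59937469e-03  1.05038978e+02] 104.44667666872618
turnbutton_grip [(array([283., 174.]), 0.67, array([542.9,  -2.5, 133. ]))]
knob1_grip [(array([191., 116.]), 0.69, array([450.,  55., 139.])), (array([376., 115.]), 0.39, array([632.1,  60.6, 139. ]))]
```

View pics/w6.png

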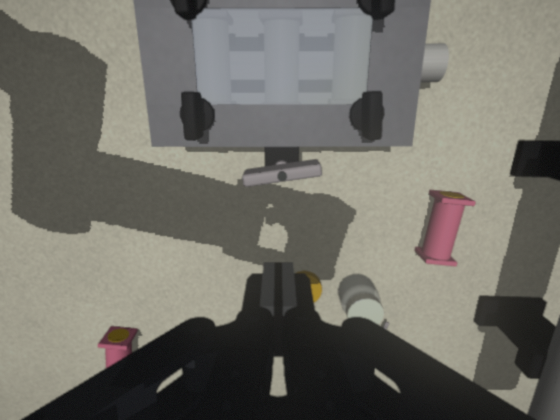

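The lid is shut (plane at 105 mm). The turnbutton is at (283,172) px, 0.15 rad round, and the front knobs are at (193,115) and (370,115). I'll grasp the turnbutton.

{"name": "send_rows", "arguments": {"targets": [{"offset": [0.1,0,-1],"spin": -0.12},{"offset": [0.2,0.1,-2],"spin": -0.24},{"offset": [0.3,0.2,-3],"spin": -0.36},{"offset": [0.45,0.2,-4],"spin": -0.48},{"offset": [0.45,0.2,-5],"spin": -0.6},{"offset": [0.45,0.2,-6],"spin": -0.72},{"offset": [0.45,0.2,-8],"spin": -0.84},{"offset": [0.45,0.2,-10],"spin": -0.96}], "grip": 0.5, "squeeze": 40}}

```text
time_s: 27.22
eef_pos: [540.9, -0.7, 249.4]
ee_rot: [-0.0, 0.95, 0.312, -0.0]
force: [-0.1, 0.2, -0.6]
grip_width: 0.501
grip_force: 0.0
```

{"name": "send_rows", "arguments": {"targets": [{"offset": [0,0,-1],"spin": -0.12},{"offset": [0,0,-2],"spin": -0.24},{"offset": [0,0,-3],"spin": -0.36},{"offset": [0,0,-4],"spin": -0.465},{"offset": [0,0,-5],"spin": -0.465},{"offset": [0,0,-5],"spin": -0.465},{"offset": [0,0,-5],"spin": -0.465}]}}

```text
time_s: 27.8
eef_pos: [540.9, -1.2, 200.3]
ee_rot: [-0.0, 0.996, 0.089, -0.001]
force: [0.9, 0.1, 0.2]
grip_width: 0.502
grip_force: 0.0
```

```bash
python3 -c "
from h import *
bars()"
```

```text
tcp [540.9  -1.2 200.3] yaw 0.178 t 27.8
[627.5 151.3] size [11.2 16.1] ang 2.943 ztop 148.1 px [ 0 11 46 37]
[629.3  60.5] size [14.3 46. ] ang 1.686 ztop 148.7 px [148  45  93  36]
[541.6  -1.8] size [83.7 14. ] ang 0.17 ztop 142.0 px [269 162  23 127]
[448. 156.] size [14.4 28.6] ang 1.673 ztop 148.2 px [  0 298  62  37]
[456.5  69.8] size [ 2.4 14.5] ang 1.601 ztop 141.5 px [146 315  28  16]
lid plane [4.82124313e-03 3.87747972e-03 1.01841500e+02] 104.50435571034974
```

{"name": "send_rows", "arguments": {"targets": [{"offset": [0.05,-0.05,-2],"spin": 0},{"offset": [0.05,-0.05,-4],"spin": 0},{"offset": [0.05,-0.05,-6],"spin": 0},{"offset": [0.05,-0.05,-8],"spin": 0},{"offset": [0.05,-0.05,-8.5],"spin": 0},{"offset": [0.05,-0.05,-8.5],"spin": 0}]}}

```text
time_s: 28.35
eef_pos: [541.4, -2.1, 115.4]
ee_rot: [-0.0, 0.996, 0.088, -0.001]
force: [0.6, -0.3, 1.0]
grip_width: 0.501
grip_force: 0.0
```

{"name": "send_rows", "arguments": {"targets": [{"offset": [0,0,0],"spin": 0},{"offset": [0,0,0],"spin": 0},{"offset": [0,0,0],"spin": 0},{"offset": [0,0,0],"spin": 0},{"offset": [0,0,0],"spin": 0}], "grip": 0}}

```text
time_s: 28.77
eef_pos: [542.5, -2.4, 117.5]
ee_rot: [0.0, 0.996, 0.087, 0.001]
force: [-0.4, -0.3, 7.4]
grip_width: 0.156
grip_force: 40.4
```

{"name": "send_rows", "arguments": {"targets": [{"offset": [0,0,0],"spin": 0.1},{"offset": [0,0,0],"spin": 0.2},{"offset": [0,0,0],"spin": 0.3},{"offset": [0,0,0],"spin": 0.4},{"offset": [0,0,0],"spin": 0.5},{"offset": [0,0,0],"spin": 0.6},{"offset": [0,0,0],"spin": 0.7},{"offset": [0,0,0],"spin": 0.8}]}}

```text
time_s: 29.43
eef_pos: [541.8, -1.3, 117.4]
ee_rot: [-0.001, 0.882, 0.471, 0.001]
force: [-6.3, 6.6, 11.0]
grip_width: 0.154
grip_force: 41.0
```

{"name": "send_rows", "arguments": {"targets": [{"offset": [0,0,0],"spin": 0.1},{"offset": [0,0,0],"spin": 0.2},{"offset": [0,0,0],"spin": 0.3},{"offset": [0,0,0],"spin": 0.4},{"offset": [0,0,0],"spin": 0.5},{"offset": [0,0,0],"spin": 0.6},{"offset": [0,0,0],"spin": 0.63},{"offset": [0,0,0],"spin": 0.63}]}}

```text
time_s: 30.1
eef_pos: [540.7, -1.0, 117.4]
ee_rot: [-0.001, 0.694, 0.72, -0.0]
force: [-11.5, 7.3, 13.4]
grip_width: 0.159
grip_force: 41.5
```

```bash
python3 -c "
from h import *
s=ctrl.sense();print(s['eef_pos'],yaw(s),s['force'],s['wrist_torque'],s['grip_width'])"
```

```text
[540.73728628  -0.95467344 117.43594189] 1.6073376059663673 [-11.45983524   7.27126152  13.4050166 ] [1.0598615  1.75702949 0.02659375] 0.15883417546062512
```

{"name": "send_rows", "arguments": {"targets": [{"offset": [0,0,0],"spin": 0},{"offset": [0,0,0],"spin": 0},{"offset": [0,0,0],"spin": 0}], "grip": 0.5}}

```text
time_s: 30.35
eef_pos: [542.0, -2.3, 116.2]
ee_rot: [0.0, 0.695, 0.719, 0.0]
force: [0.6, -0.1, 0.5]
grip_width: 0.495
grip_force: 0.0
```

{"name": "send_rows", "arguments": {"targets": [{"offset": [0,0,3],"spin": 0},{"offset": [0,0,7],"spin": 0},{"offset": [0,0.5,11],"spin": 0},{"offset": [0,1.5,15],"spin": 0},{"offset": [0,3,19],"spin": 0},{"offset": [0,3.5,22],"spin": 0},{"offset": [0,3.5,22],"spin": 0},{"offset": [0,3.5,22],"spin": 0}]}}

```text
time_s: 31.02
eef_pos: [542.2, 32.9, 337.1]
ee_rot: [0.001, 0.695, 0.719, 0.001]
force: [-0.1, -0.1, -1.0]
grip_width: 0.5
grip_force: 0.0
```

```bash
python3 -c "
from h import *
bars('w7')"
```

```text
tcp [542.2  32.9 337.1] yaw 1.605 t 31.0167
[446.7 164.1] size [15.2 43.6] ang 1.659 ztop 148.6 px [158   0  30  59]
[626.  170.1] size [14.5 44.8] ang 1.703 ztop 148.8 px [366   0  23  60]
[449.7  55.7] size [14.3 45.1] ang 1.582 ztop 148.5 px [173 130  22  49]
[629.3  60.7] size [15.1 46.1] ang 1.692 ztop 148.6 px [356 130  20  50]
[541.   -1.3] size [13.6 83.3] ang 1.595 ztop 142.0 px [268 170  14  79]
[ 881.8 -219.3] size [55.7  5.1] ang 1.569 ztop 157.6 px [525 330  35  90]
lid plane [3.10552829e-04 1.66330770e-03 1.04462163e+02] 104.57747430837259
```

{"name": "send_rows", "arguments": {"targets": [{"offset": [-3,0.8,-1],"spin": -0.03},{"offset": [-6.5,1.6,-3],"spin": -0.03},{"offset": [-9.2,2.3,-6],"spin": -0.03},{"offset": [-9.2,2.3,-10],"spin": -0.03},{"offset": [-9.2,2.3,-14],"spin": -0.03},{"offset": [-9.2,2.3,-17],"spin": -0.03},{"offset": [-9.2,2.3,-17],"spin": -0.03},{"offset": [-9.2,2.3,-17],"spin": -0.03}]}}

```text
time_s: 31.73
eef_pos: [449.0, 55.6, 165.1]
ee_rot: [-0.002, 0.706, 0.708, -0.001]
force: [1.3, -0.1, 1.2]
grip_width: 0.496
grip_force: 0.0
```

{"name": "send_rows", "arguments": {"targets": [{"offset": [0,0,-1.5],"spin": 0},{"offset": [0,0,-3],"spin": 0},{"offset": [0,0,-4.5],"spin": 0},{"offset": [0,0,-4.5],"spin": 0},{"offset": [0,0,-4.5],"spin": 0}]}}

```text
time_s: 32.15
eef_pos: [450.5, 55.6, 122.3]
ee_rot: [0.001, 0.706, 0.708, 0.0]
force: [0.4, 0.9, 1.1]
grip_width: 0.5
grip_force: 0.0
```

{"name": "send_rows", "arguments": {"targets": [{"offset": [0,0,0],"spin": 0},{"offset": [0,0,0],"spin": 0},{"offset": [0,0,0],"spin": 0},{"offset": [0,0,0],"spin": 0},{"offset": [0,0,0],"spin": 0}], "grip": 0}}

```text
time_s: 32.57
eef_pos: [449.2, 55.7, 122.4]
ee_rot: [-0.0, 0.706, 0.709, -0.001]
force: [-9.2, -1.2, 12.6]
grip_width: 0.155
grip_force: 39.6
```

{"name": "send_rows", "arguments": {"targets": [{"offset": [0,0,0],"spin": -0.1},{"offset": [0,0,0],"spin": -0.2},{"offset": [0,0,0],"spin": -0.3},{"offset": [0,0,0],"spin": -0.4},{"offset": [0,0,0],"spin": -0.5},{"offset": [0,0,0],"spin": -0.6},{"offset": [0,0,0],"spin": -0.68},{"offset": [0,0,0],"spin": -0.68}]}}

```text
time_s: 33.23
eef_pos: [449.9, 55.4, 122.4]
ee_rot: [0.001, 0.902, 0.431, 0.0]
force: [-5.7, -2.6, 10.1]
grip_width: 0.157
grip_force: 39.3
```

{"name": "send_rows", "arguments": {"targets": [{"offset": [0,0,0],"spin": 0},{"offset": [0,0,0],"spin": 0},{"offset": [0,0,0],"spin": 0}], "grip": 0.5}}

```text
time_s: 33.48
eef_pos: [450.0, 55.8, 121.3]
ee_rot: [0.0, 0.902, 0.433, 0.0]
force: [-0.9, 0.2, 0.5]
grip_width: 0.498
grip_force: 0.0
```

{"name": "send_rows", "arguments": {"targets": [{"offset": [0,0,2],"spin": 0},{"offset": [0,0,5],"spin": 0},{"offset": [2,1,8],"spin": 0.12},{"offset": [5,3,8],"spin": 0.24},{"offset": [8.5,5,8],"spin": 0.36},{"offset": [12,7,8],"spin": 0.48},{"offset": [15.5,9.5,8],"spin": 0.6},{"offset": [17.7,11.5,8],"spin": 0.72}]}}

```text
time_s: 34.15
eef_pos: [628.7, 172.2, 200.4]
ee_rot: [0.0, 0.689, 0.725, 0.0]
force: [0.6, -0.5, 0.3]
grip_width: 0.499
grip_force: 0.0
```

{"name": "send_rows", "arguments": {"targets": [{"offset": [0,0,0],"spin": 0.08},{"offset": [0,0,0],"spin": 0.08},{"offset": [0,0,0],"spin": 0.08}]}}

```text
time_s: 34.4
eef_pos: [626.5, 170.7, 200.6]
ee_rot: [-0.0, 0.663, 0.749, -0.0]
force: [0.7, -0.2, -0.1]
grip_width: 0.498
grip_force: 0.0
```

```bash
python3 -c "
from h import *
bars()"
```

```text
tcp [626.5 170.7 200.6] yaw 1.692 t 34.4
[454.1 158.6] size [ 3.1 30. ] ang 1.643 ztop 136.8 px [  0 170  17  72]
[625.8 170.9] size [14. 46.] ang 1.698 ztop 148.5 px [264 191  24  78]
[452.8  59.7] size [38.2 14. ] ang 0.889 ztop 148.0 px [  0 319  46  59]
[628.3  65.4] size [13.3 38. ] ang 1.688 ztop 148.2 px [252 333  21  62]
[543.3  11.7] size [19.7 10.3] ang 1.544 ztop 141.1 px [136 391  20  29]
lid plane [4.77255362e-04 8.43470973e-04 1.04591376e+02] 104.40735726298641
```

{"name": "send_rows", "arguments": {"targets": [{"offset": [0,0,-2],"spin": 0},{"offset": [0,0,-4],"spin": 0},{"offset": [0,0,-6],"spin": 0},{"offset": [0,0,-7.8],"spin": 0},{"offset": [0,0,-7.8],"spin": 0},{"offset": [0,0,-7.8],"spin": 0}]}}

```text
time_s: 34.95
eef_pos: [626.4, 170.3, 123.4]
ee_rot: [-0.0, 0.663, 0.749, -0.0]
force: [0.0, -0.5, 0.5]
grip_width: 0.502
grip_force: 0.0
```

{"name": "send_rows", "arguments": {"targets": [{"offset": [0,0,0],"spin": 0},{"offset": [0,0,0],"spin": 0},{"offset": [0,0,0],"spin": 0},{"offset": [0,0,0],"spin": 0},{"offset": [0,0,0],"spin": 0}], "grip": 0}}

```text
time_s: 35.37
eef_pos: [625.9, 170.5, 124.9]
ee_rot: [-0.0, 0.662, 0.75, -0.001]
force: [-9.8, -3.8, 9.5]
grip_width: 0.154
grip_force: 39.9
```

{"name": "send_rows", "arguments": {"targets": [{"offset": [0,0,0],"spin": -0.11},{"offset": [0,0,0],"spin": -0.22},{"offset": [0,0,0],"spin": -0.33},{"offset": [0,0,0],"spin": -0.44},{"offset": [0,0,0],"spin": -0.55},{"offset": [0,0,0],"spin": -0.66},{"offset": [0,0,0],"spin": -0.77},{"offset": [0,0,0],"spin": -0.79}]}}

```text
time_s: 36.03
eef_pos: [626.3, 170.3, 125.0]
ee_rot: [0.0, 0.901, 0.435, -0.0]
force: [-8.2, -3.7, 9.0]
grip_width: 0.157
grip_force: 39.7
```

{"name": "send_rows", "arguments": {"targets": [{"offset": [0,0,0],"spin": 0},{"offset": [0,0,0],"spin": 0},{"offset": [0,0,0],"spin": 0}], "grip": 0.5}}

```text
time_s: 36.28
eef_pos: [627.1, 170.8, 123.5]
ee_rot: [0.0, 0.899, 0.437, 0.001]
force: [-0.9, 0.4, -0.4]
grip_width: 0.495
grip_force: 0.0
```

{"name": "send_rows", "arguments": {"targets": [{"offset": [0,0,2],"spin": 0},{"offset": [0,0,5],"spin": 0},{"offset": [0,-2,8],"spin": 0.12},{"offset": [0.1,-4,8],"spin": 0.24},{"offset": [0.2,-6,8],"spin": 0.36},{"offset": [0.3,-8,8],"spin": 0.48},{"offset": [0.3,-10,8],"spin": 0.6},{"offset": [0.3,-11,8],"spin": 0.72}]}}

```text
time_s: 36.95
eef_pos: [630.0, 58.7, 203.1]
ee_rot: [0.0, 0.686, 0.728, 0.0]
force: [-0.3, -0.3, -0.4]
grip_width: 0.5
grip_force: 0.0
```

{"name": "send_rows", "arguments": {"targets": [{"offset": [0,0,0],"spin": 0.07},{"offset": [0,0,0],"spin": 0.07},{"offset": [0,0,0],"spin": 0.07}]}}

```text
time_s: 37.2
eef_pos: [629.9, 60.9, 203.0]
ee_rot: [0.0, 0.663, 0.749, 0.0]
force: [0.6, -0.1, 0.2]
grip_width: 0.496
grip_force: 0.0
```

```bash
python3 -c "
from h import *
bars()"
```

```text
tcp [629.9  60.9 203. ] yaw 1.693 t 37.2
[626.1 170.6] size [46.5 14.3] ang 0.892 ztop 148.7 px [257   0  78  82]
[464.6  65.5] size [20.   8.3] ang 1.445 ztop 144.7 px [  0 171  29  48]
[629.2  61.4] size [13.7 45.3] ang 1.68 ztop 148.5 px [265 190  23  77]
[541.3   6.8] size [14.4 68.1] ang 1.61 ztop 141.8 px [126 236  30  95]
lid plane [3.39234909e-03 7.55798672e-04 1.02800494e+02] 104.34800788967715
```

k1 and k3 are halfway. Now k2.

{"name": "send_rows", "arguments": {"targets": [{"offset": [0,0,-2],"spin": 0},{"offset": [0,0,-4],"spin": 0},{"offset": [0,0,-6],"spin": 0},{"offset": [0,0,-8.1],"spin": 0},{"offset": [0,0,-8.1],"spin": 0},{"offset": [0,0,-8.1],"spin": 0}]}}

```text
time_s: 37.75
eef_pos: [629.6, 61.2, 121.7]
ee_rot: [-0.001, 0.662, 0.749, -0.0]
force: [0.2, 0.8, 0.3]
grip_width: 0.501
grip_force: 0.0
```

{"name": "send_rows", "arguments": {"targets": [{"offset": [0,0,0],"spin": 0},{"offset": [0,0,0],"spin": 0},{"offset": [0,0,0],"spin": 0},{"offset": [0,0,0],"spin": 0},{"offset": [0,0,0],"spin": 0}], "grip": 0}}

```text
time_s: 38.17
eef_pos: [629.1, 60.7, 123.8]
ee_rot: [-0.0, 0.662, 0.75, -0.001]
force: [-10.2, -1.5, 8.1]
grip_width: 0.154
grip_force: 39.7
```

{"name": "send_rows", "arguments": {"targets": [{"offset": [0,0,0],"spin": -0.11},{"offset": [0,0,0],"spin": -0.22},{"offset": [0,0,0],"spin": -0.33},{"offset": [0,0,0],"spin": -0.44},{"offset": [0,0,0],"spin": -0.55},{"offset": [0,0,0],"spin": -0.66},{"offset": [0,0,0],"spin": -0.77},{"offset": [0,0,0],"spin": -0.79}]}}

```text
time_s: 38.83
eef_pos: [629.5, 60.4, 123.8]
ee_rot: [0.001, 0.901, 0.435, -0.0]
force: [-7.4, -1.0, 7.3]
grip_width: 0.153
grip_force: 39.5
```

{"name": "send_rows", "arguments": {"targets": [{"offset": [0,0,0],"spin": 0},{"offset": [0,0,0],"spin": 0},{"offset": [0,0,0],"spin": 0}], "grip": 0.5}}

```text
time_s: 39.08
eef_pos: [630.1, 60.8, 122.5]
ee_rot: [0.0, 0.899, 0.437, 0.001]
force: [-0.1, 0.4, 0.1]
grip_width: 0.498
grip_force: 0.0
```

{"name": "send_rows", "arguments": {"targets": [{"offset": [0,0,2],"spin": 0},{"offset": [0,0,5],"spin": 0},{"offset": [-3,2,8],"spin": 0.12},{"offset": [-6,4,8],"spin": 0.24},{"offset": [-9,6,8],"spin": 0.36},{"offset": [-12.5,8,8],"spin": 0.48},{"offset": [-16,9.5,8],"spin": 0.6},{"offset": [-18.3,10.4,8],"spin": 0.72}]}}

```text
time_s: 39.75
eef_pos: [444.0, 166.1, 202.2]
ee_rot: [-0.0, 0.685, 0.729, 0.0]
force: [0.3, -0.2, -0.0]
grip_width: 0.501
grip_force: 0.0
```

{"name": "send_rows", "arguments": {"targets": [{"offset": [0,0,0],"spin": 0.04},{"offset": [0,0,0],"spin": 0.04},{"offset": [0,0,0],"spin": 0.04}]}}

```text
time_s: 40.0
eef_pos: [447.2, 164.8, 202.3]
ee_rot: [0.0, 0.674, 0.739, 0.0]
force: [0.1, 0.3, -0.2]
grip_width: 0.495
grip_force: 0.0
```

```bash
python3 -c "
from h import *
bars()"
```

```text
tcp [447.2 164.8 202.3] yaw 1.664 t 40.0
[445.8 165.9] size [14.  45.8] ang 1.681 ztop 148.5 px [263 190  24  77]
[619.3 162.7] size [26.2 15.8] ang 0.89 ztop 148.0 px [509 215  51  64]
[449.4  56.6] size [44.7 14.6] ang 0.906 ztop 148.1 px [240 335  54  57]
[635.5  70.5] size [22.5 14.6] ang 0.909 ztop 147.9 px [490 348  58  46]
lid plane [4.40764051e-05 4.04929283e-03 1.04410053e+02] 104.5123216706254
```

{"name": "send_rows", "arguments": {"targets": [{"offset": [-0.1,0.1,-2],"spin": 0.01},{"offset": [-0.1,0.1,-4],"spin": 0.01},{"offset": [-0.1,0.1,-6],"spin": 0.01},{"offset": [-0.1,0.1,-8],"spin": 0.01},{"offset": [-0.1,0.1,-8],"spin": 0.01},{"offset": [-0.1,0.1,-8],"spin": 0.01}]}}

```text
time_s: 40.55
eef_pos: [446.1, 165.4, 121.7]
ee_rot: [-0.001, 0.67, 0.742, -0.001]
force: [0.6, 0.6, 0.5]
grip_width: 0.501
grip_force: 0.0
```

{"name": "send_rows", "arguments": {"targets": [{"offset": [0,0,0],"spin": 0},{"offset": [0,0,0],"spin": 0},{"offset": [0,0,0],"spin": 0},{"offset": [0,0,0],"spin": 0},{"offset": [0,0,0],"spin": 0}], "grip": 0}}

```text
time_s: 40.97
eef_pos: [445.7, 165.7, 123.3]
ee_rot: [0.0, 0.669, 0.743, 0.0]
force: [-4.5, -1.7, 7.7]
grip_width: 0.157
grip_force: 39.6
```

{"name": "send_rows", "arguments": {"targets": [{"offset": [0,0,0],"spin": -0.11},{"offset": [0,0,0],"spin": -0.22},{"offset": [0,0,0],"spin": -0.33},{"offset": [0,0,0],"spin": -0.44},{"offset": [0,0,0],"spin": -0.55},{"offset": [0,0,0],"spin": -0.66},{"offset": [0,0,0],"spin": -0.77},{"offset": [0,0,0],"spin": -0.77}]}}

```text
time_s: 41.63
eef_pos: [446.5, 165.4, 123.3]
ee_rot: [0.001, 0.9, 0.435, 0.001]
force: [-2.7, -3.0, 7.5]
grip_width: 0.158
grip_force: 39.6
```

{"name": "send_rows", "arguments": {"targets": [{"offset": [0,0,0],"spin": 0},{"offset": [0,0,0],"spin": 0},{"offset": [0,0,0],"spin": 0}], "grip": 0.5}}

```text
time_s: 41.88
eef_pos: [445.9, 165.9, 122.1]
ee_rot: [-0.0, 0.899, 0.438, 0.0]
force: [-0.3, 0.4, 0.2]
grip_width: 0.504
grip_force: 0.0
```

{"name": "send_rows", "arguments": {"targets": [{"offset": [0,0,2],"spin": 0},{"offset": [0,0,5],"spin": 0},{"offset": [0.1,-2,8],"spin": 0},{"offset": [0.2,-5,8],"spin": 0},{"offset": [0.3,-9,8],"spin": 0},{"offset": [0.3,-11,8],"spin": 0},{"offset": [0.3,-11,8],"spin": 0},{"offset": [0.3,-11,8],"spin": 0}]}}

```text
time_s: 42.55
eef_pos: [448.8, 55.2, 202.0]
ee_rot: [-0.0, 0.9, 0.437, 0.0]
force: [0.2, 0.9, 0.0]
grip_width: 0.499
grip_force: 0.0
```

```bash
python3 -c "
from h import *
bars()"
```

```text
tcp [448.8  55.2 202. ] yaw 0.904 t 42.55
[624.7  55.7] size [32.9 15.1] ang 0.88 ztop 148.3 px [507   0  53  74]
[446.7 164.8] size [45.8 15. ] ang 0.92 ztop 148.6 px [130  43  45  91]
[541.1  -2.1] size [14.5 84.9] ang 1.604 ztop 141.9 px [400 154  93 110]
[449.9  55.8] size [45.1 13.9] ang 0.878 ztop 148.4 px [267 191  24  77]
lid plane [-2.80564860e-03 -5.81099475e-03  1.06822843e+02] 104.38979024214271
```

{"name": "send_rows", "arguments": {"targets": [{"offset": [0.1,0,-2],"spin": -0.01},{"offset": [0.1,0,-4],"spin": -0.01},{"offset": [0.1,0,-6],"spin": -0.01},{"offset": [0.1,0,-8],"spin": -0.01},{"offset": [0.1,0,-8],"spin": -0.01},{"offset": [0.1,0,-8],"spin": -0.01}]}}

```text
time_s: 43.1
eef_pos: [449.5, 56.7, 121.9]
ee_rot: [-0.0, 0.901, 0.433, -0.001]
force: [-0.2, -0.1, 0.8]
grip_width: 0.499
grip_force: 0.0
```

{"name": "send_rows", "arguments": {"targets": [{"offset": [0,0,0],"spin": 0},{"offset": [0,0,0],"spin": 0},{"offset": [0,0,0],"spin": 0},{"offset": [0,0,0],"spin": 0},{"offset": [0,0,0],"spin": 0}], "grip": 0}}

```text
time_s: 43.52
eef_pos: [450.3, 56.1, 123.2]
ee_rot: [0.0, 0.902, 0.433, 0.001]
force: [-1.6, 3.0, 6.4]
grip_width: 0.155
grip_force: 40.5
```

{"name": "send_rows", "arguments": {"targets": [{"offset": [0,0,0],"spin": -0.12},{"offset": [0,0,0],"spin": -0.24},{"offset": [0,0,0],"spin": -0.36},{"offset": [0,0,0],"spin": -0.48},{"offset": [0,0,0],"spin": -0.6},{"offset": [0,0,0],"spin": -0.72},{"offset": [0,0,0],"spin": -0.82},{"offset": [0,0,0],"spin": -0.89}]}}

```text
time_s: 44.18
eef_pos: [450.9, 54.7, 123.2]
ee_rot: [0.001, 1.0, 0.0, 0.002]
force: [1.9, -6.5, 3.3]
grip_width: 0.156
grip_force: 41.8
```

{"name": "send_rows", "arguments": {"targets": [{"offset": [0,0,0],"spin": 0},{"offset": [0,0,0],"spin": 0},{"offset": [0,0,0],"spin": 0}]}}

```text
time_s: 44.43
eef_pos: [450.9, 54.7, 123.2]
ee_rot: [0.001, 1.0, 0.003, 0.002]
force: [0.6, -6.3, 2.9]
grip_width: 0.156
grip_force: 40.7
```

```bash
python3 -c "
from h import *
s=ctrl.sense();print(s['eef_pos'],yaw(s),s['force'],s['wrist_torque'],s['grip_width'])"
```

```text
[450.9160913   54.70180856 123.21519475] 0.0065450435810197405 [ 0.58575927 -6.30817778  2.94635824] [-1.10975444 -0.11662251  0.6533931 ] 0.15597736228389164
```

{"name": "send_rows", "arguments": {"targets": [{"offset": [0,0,0],"spin": 0.01},{"offset": [0,0,0],"spin": 0.01},{"offset": [0,0,0],"spin": 0.01}], "grip": 0.5}}

```text
time_s: 44.68
eef_pos: [449.8, 55.9, 122.2]
ee_rot: [-0.0, 1.0, 0.007, 0.0]
force: [-0.1, -1.2, -0.7]
grip_width: 0.497
grip_force: 0.0
```

{"name": "send_rows", "arguments": {"targets": [{"offset": [0,0,2],"spin": 0},{"offset": [0,0,5],"spin": 0},{"offset": [3,2,8],"spin": 0.12},{"offset": [6,4,8],"spin": 0.24},{"offset": [9,6,8],"spin": 0.36},{"offset": [12,8,8],"spin": 0.48},{"offset": [15,10,8],"spin": 0.6},{"offset": [17.6,11.5,8],"spin": 0.72}]}}

```text
time_s: 45.35
eef_pos: [626.9, 172.6, 201.6]
ee_rot: [-0.0, 0.932, 0.362, -0.0]
force: [-0.8, -0.5, 0.7]
grip_width: 0.499
grip_force: 0.0
```

{"name": "send_rows", "arguments": {"targets": [{"offset": [0,0,0],"spin": 0.1},{"offset": [0,0,0],"spin": 0.17},{"offset": [0,0,0],"spin": 0.17},{"offset": [0,0,0],"spin": 0.17}]}}

```text
time_s: 45.68
eef_pos: [625.6, 170.8, 201.8]
ee_rot: [-0.0, 0.9, 0.436, -0.0]
force: [0.3, -0.5, -0.3]
grip_width: 0.499
grip_force: 0.0
```

```bash
python3 -c "
from h import *
bars()"
```

```text
tcp [625.6 170.8 201.8] yaw 0.902 t 45.6833
[626.5 171. ] size [45.7 13.5] ang 0.892 ztop 148.5 px [268 191  23  77]
[645.7  74.8] size [4.  8.7] ang 2.015 ztop 146.7 px [371 303  23  24]
[457.2 185.3] size [1.9 4.7] ang 2.774 ztop 142.5 px [ 73 339  25  22]
lid plane [5.09457136e-03 8.39480417e-03 1.00682767e+02] 104.59764091932388
```

{"name": "send_rows", "arguments": {"targets": [{"offset": [0,0,-2],"spin": -0.01},{"offset": [0,0,-4],"spin": -0.01},{"offset": [0,0,-6],"spin": -0.01},{"offset": [0,0,-8],"spin": -0.01},{"offset": [0,0,-8],"spin": -0.01},{"offset": [0,0,-8],"spin": -0.01}]}}

```text
time_s: 46.23
eef_pos: [625.5, 170.6, 122.0]
ee_rot: [-0.0, 0.902, 0.432, -0.001]
force: [-0.2, -0.0, 1.3]
grip_width: 0.497
grip_force: 0.0
```

{"name": "send_rows", "arguments": {"targets": [{"offset": [0,0,0],"spin": 0},{"offset": [0,0,0],"spin": 0},{"offset": [0,0,0],"spin": 0},{"offset": [0,0,0],"spin": 0},{"offset": [0,0,0],"spin": 0}], "grip": 0}}

```text
time_s: 46.65
eef_pos: [626.4, 170.9, 123.7]
ee_rot: [0.0, 0.902, 0.433, 0.001]
force: [-1.3, -0.5, 5.6]
grip_width: 0.153
grip_force: 40.6
```

{"name": "send_rows", "arguments": {"targets": [{"offset": [0,0,0],"spin": -0.12},{"offset": [0,0,0],"spin": -0.24},{"offset": [0,0,0],"spin": -0.36},{"offset": [0,0,0],"spin": -0.48},{"offset": [0,0,0],"spin": -0.6},{"offset": [0,0,0],"spin": -0.72},{"offset": [0,0,0],"spin": -0.82},{"offset": [0,0,0],"spin": -0.89}]}}

```text
time_s: 47.32
eef_pos: [626.8, 170.0, 123.7]
ee_rot: [0.001, 1.0, -0.0, 0.002]
force: [0.9, -4.4, 6.6]
grip_width: 0.153
grip_force: 42.7
```

{"name": "send_rows", "arguments": {"targets": [{"offset": [0,0,0],"spin": 0},{"offset": [0,0,0],"spin": 0},{"offset": [0,0,0],"spin": 0}]}}

```text
time_s: 47.57
eef_pos: [626.8, 170.0, 123.7]
ee_rot: [0.001, 1.0, 0.003, 0.002]
force: [0.5, -3.7, 6.8]
grip_width: 0.154
grip_force: 41.4
```

{"name": "send_rows", "arguments": {"targets": [{"offset": [0,0,0],"spin": 0.01},{"offset": [0,0,0],"spin": 0.01},{"offset": [0,0,0],"spin": 0.01}], "grip": 0.5}}

```text
time_s: 47.82
eef_pos: [625.6, 170.9, 121.9]
ee_rot: [-0.0, 1.0, 0.007, -0.0]
force: [-0.3, 0.8, 0.6]
grip_width: 0.5
grip_force: 0.0
```

{"name": "send_rows", "arguments": {"targets": [{"offset": [0,0,2],"spin": 0},{"offset": [0,0,5],"spin": 0},{"offset": [0,-2,8],"spin": 0.12},{"offset": [0.1,-4,8],"spin": 0.24},{"offset": [0.2,-6,8],"spin": 0.36},{"offset": [0.3,-8,8],"spin": 0.48},{"offset": [0.3,-10,8],"spin": 0.6},{"offset": [0.3,-11,8],"spin": 0.72}]}}

```text
time_s: 48.48
eef_pos: [628.7, 58.8, 201.8]
ee_rot: [0.0, 0.932, 0.361, -0.0]
force: [0.5, 0.2, 1.0]
grip_width: 0.496
grip_force: 0.0
```

{"name": "send_rows", "arguments": {"targets": [{"offset": [0,0,0],"spin": 0.1},{"offset": [0,0,0],"spin": 0.16},{"offset": [0,0,0],"spin": 0.16},{"offset": [0,0,0],"spin": 0.16}]}}

```text
time_s: 48.82
eef_pos: [628.7, 60.9, 201.8]
ee_rot: [-0.0, 0.902, 0.432, -0.0]
force: [-0.5, 0.2, 0.6]
grip_width: 0.5
grip_force: 0.0
```

```bash
python3 -c "
from h import *
bars()"
```

```text
tcp [628.7  60.9 201.8] yaw 0.893 t 48.8167
[626.4 170.5] size [46.3 15. ] ang 0.024 ztop 148.6 px [111  54  82  74]
[629.7  61.1] size [45.7 13.7] ang 0.883 ztop 148.4 px [268 191  23  77]
[542.  -10.9] size [14.4 62.8] ang 1.607 ztop 141.7 px [221 328  61  68]
lid plane [3.39954050e-03 3.61905660e-03 1.02401015e+02] 104.48361730687373
```

k3 is home. Now k2, then across to k4.

{"name": "send_rows", "arguments": {"targets": [{"offset": [0.1,0,-2],"spin": 0},{"offset": [0.1,0,-4],"spin": 0},{"offset": [0.1,0,-6],"spin": 0},{"offset": [0.1,0,-8],"spin": 0},{"offset": [0.1,0,-8],"spin": 0},{"offset": [0.1,0,-8],"spin": 0}]}}

```text
time_s: 49.37
eef_pos: [629.5, 60.9, 121.7]
ee_rot: [-0.0, 0.902, 0.432, -0.001]
force: [0.3, 0.7, -0.5]
grip_width: 0.499
grip_force: 0.0
```

{"name": "send_rows", "arguments": {"targets": [{"offset": [0,0,0],"spin": 0},{"offset": [0,0,0],"spin": 0},{"offset": [0,0,0],"spin": 0},{"offset": [0,0,0],"spin": 0},{"offset": [0,0,0],"spin": 0}], "grip": 0}}

```text
time_s: 49.78
eef_pos: [630.0, 61.1, 123.6]
ee_rot: [0.0, 0.902, 0.433, 0.001]
force: [-3.3, 1.6, 6.0]
grip_width: 0.157
grip_force: 40.0
```

{"name": "send_rows", "arguments": {"targets": [{"offset": [0,0,0],"spin": -0.12},{"offset": [0,0,0],"spin": -0.24},{"offset": [0,0,0],"spin": -0.36},{"offset": [0,0,0],"spin": -0.48},{"offset": [0,0,0],"spin": -0.6},{"offset": [0,0,0],"spin": -0.72},{"offset": [0,0,0],"spin": -0.82},{"offset": [0,0,0],"spin": -0.89}]}}

```text
time_s: 50.45
eef_pos: [630.5, 59.9, 123.7]
ee_rot: [0.001, 1.0, -0.0, 0.001]
force: [-1.6, -2.9, 5.8]
grip_width: 0.158
grip_force: 42.0
```

{"name": "send_rows", "arguments": {"targets": [{"offset": [0,0,0],"spin": 0},{"offset": [0,0,0],"spin": 0},{"offset": [0,0,0],"spin": 0}]}}

```text
time_s: 50.7
eef_pos: [630.5, 59.9, 123.7]
ee_rot: [0.001, 1.0, 0.003, 0.001]
force: [-0.3, -3.2, 6.1]
grip_width: 0.159
grip_force: 40.7
```

{"name": "send_rows", "arguments": {"targets": [{"offset": [0,0,0],"spin": 0.01},{"offset": [0,0,0],"spin": 0.01},{"offset": [0,0,0],"spin": 0.01}], "grip": 0.5}}

```text
time_s: 50.95
eef_pos: [629.8, 60.9, 122.0]
ee_rot: [-0.0, 1.0, 0.007, 0.0]
force: [0.1, 0.8, -0.3]
grip_width: 0.498
grip_force: 0.0
```

{"name": "send_rows", "arguments": {"targets": [{"offset": [0,0,2],"spin": 0},{"offset": [0,0,5],"spin": 0},{"offset": [-3,2,8],"spin": 0.12},{"offset": [-6,4,8],"spin": 0.24},{"offset": [-9,6,8],"spin": 0.36},{"offset": [-12.5,8,8],"spin": 0.48},{"offset": [-16,9.5,8],"spin": 0.6},{"offset": [-18.3,10.4,8],"spin": 0.72}]}}

```text
time_s: 51.62
eef_pos: [443.8, 166.2, 201.9]
ee_rot: [-0.0, 0.932, 0.363, -0.0]
force: [0.3, -0.5, 0.3]
grip_width: 0.498
grip_force: 0.0
```

{"name": "send_rows", "arguments": {"targets": [{"offset": [0,0,0],"spin": 0.1},{"offset": [0,0,0],"spin": 0.18},{"offset": [0,0,0],"spin": 0.18},{"offset": [0,0,0],"spin": 0.18}]}}

```text
time_s: 51.95
eef_pos: [446.8, 164.8, 202.0]
ee_rot: [-0.0, 0.898, 0.441, 0.0]
force: [-0.1, -0.4, 0.9]
grip_width: 0.499
grip_force: 0.0
```

```bash
python3 -c "
from h import *
bars()"
```

```text
tcp [446.8 164.8 202. ] yaw 0.912 t 51.95
[618.4 170.4] size [32.  14.9] ang 0.005 ztop 148.4 px [484   0  76  70]
[446.6 165.6] size [45.5 13.5] ang 0.902 ztop 148.4 px [266 191  23  77]
[541.   -1.1] size [14.8 84.4] ang 1.603 ztop 141.7 px [484 276  76  95]
[470.1  60.2] size [ 5.1 11.4] ang 2.375 ztop 144.8 px [381 310  25  20]
lid plane [-3.26792718e-04  9.14060553e-03  1.03678631e+02] 104.36711040686171
```

Now k4, then retreat to yaw 1.6 for a final look.

{"name": "send_rows", "arguments": {"targets": [{"offset": [0,0,-2],"spin": 0},{"offset": [0,0.1,-4],"spin": -0.01},{"offset": [0,0.1,-6],"spin": -0.01},{"offset": [0,0.1,-8],"spin": -0.01},{"offset": [0,0.1,-8],"spin": -0.01},{"offset": [0,0.1,-8],"spin": -0.01}]}}

```text
time_s: 52.5
eef_pos: [446.7, 165.6, 121.8]
ee_rot: [-0.0, 0.9, 0.436, -0.001]
force: [0.2, -0.2, 0.1]
grip_width: 0.5
grip_force: 0.0
```

{"name": "send_rows", "arguments": {"targets": [{"offset": [0,0,0],"spin": 0},{"offset": [0,0,0],"spin": 0},{"offset": [0,0,0],"spin": 0},{"offset": [0,0,0],"spin": 0},{"offset": [0,0,0],"spin": 0}], "grip": 0}}

```text
time_s: 52.92
eef_pos: [447.1, 166.1, 123.3]
ee_rot: [0.0, 0.899, 0.437, 0.001]
force: [-3.4, 1.5, 6.2]
grip_width: 0.159
grip_force: 39.8
```

{"name": "send_rows", "arguments": {"targets": [{"offset": [0,0,0],"spin": -0.12},{"offset": [0,0,0],"spin": -0.24},{"offset": [0,0,0],"spin": -0.36},{"offset": [0,0,0],"spin": -0.48},{"offset": [0,0,0],"spin": -0.6},{"offset": [0,0,0],"spin": -0.72},{"offset": [0,0,0],"spin": -0.82},{"offset": [0,0,0],"spin": -0.9}]}}

```text
time_s: 53.58
eef_pos: [447.8, 164.6, 123.3]
ee_rot: [0.001, 1.0, 0.0, 0.001]
force: [-0.1, -8.7, 4.0]
grip_width: 0.156
grip_force: 41.6
```

{"name": "send_rows", "arguments": {"targets": [{"offset": [0,0,0],"spin": 0},{"offset": [0,0,0],"spin": 0},{"offset": [0,0,0],"spin": 0}]}}

```text
time_s: 53.83
eef_pos: [447.8, 164.7, 123.3]
ee_rot: [0.001, 1.0, 0.003, 0.001]
force: [0.4, -8.1, 3.5]
grip_width: 0.152
grip_force: 40.3
```

{"name": "send_rows", "arguments": {"targets": [{"offset": [0,0,0],"spin": 0.01},{"offset": [0,0,0],"spin": 0.01},{"offset": [0,0,0],"spin": 0.01}], "grip": 0.5}}

```text
time_s: 54.08
eef_pos: [446.9, 165.9, 122.3]
ee_rot: [-0.0, 1.0, 0.007, 0.0]
force: [0.0, -0.4, 0.4]
grip_width: 0.497
grip_force: 0.0
```

{"name": "send_rows", "arguments": {"targets": [{"offset": [0,0,2],"spin": 0},{"offset": [0,0,5],"spin": 0},{"offset": [1,-2,9],"spin": 0.12},{"offset": [3,-4,12],"spin": 0.24},{"offset": [5,-6,15],"spin": 0.36},{"offset": [7,-9,18],"spin": 0.48},{"offset": [9,-12,21],"spin": 0.6},{"offset": [9,-13.5,22],"spin": 0.72}]}}

```text
time_s: 54.75
eef_pos: [538.2, 29.2, 344.2]
ee_rot: [0.001, 0.932, 0.362, 0.001]
force: [0.3, -0.3, -0.0]
grip_width: 0.499
grip_force: 0.0
```

{"name": "send_rows", "arguments": {"targets": [{"offset": [0,0,0],"spin": 0.12},{"offset": [0,0,0],"spin": 0.24},{"offset": [0,0,0],"spin": 0.36},{"offset": [0,0,0],"spin": 0.48},{"offset": [0,0,0],"spin": 0.6},{"offset": [0,0,0],"spin": 0.72},{"offset": [0,0,0],"spin": 0.85},{"offset": [0,0,0],"spin": 0.85}]}}

```text
time_s: 55.42
eef_pos: [536.7, 30.9, 342.0]
ee_rot: [-0.0, 0.701, 0.714, 0.0]
force: [0.6, 0.5, 0.1]
grip_width: 0.5
grip_force: 0.0
```

```bash
python3 -c "
from h import *
bars('w9')"
```

```text
tcp [536.7  30.9 342. ] yaw 1.589 t 55.4167
[626.2 170.4] size [46.2 14.8] ang 0.03 ztop 148.8 px [352  16  59  23]
[446.7 165.3] size [46.3 14.7] ang 0.024 ztop 148.8 px [150  19  58  22]
[629.3  60.9] size [46.7 13.8] ang 0.011 ztop 148.6 px [345 143  52  17]
[449.8  55.6] size [45.3 13.9] ang 0.021 ztop 148.6 px [166 145  50  17]
[540.7  -1.4] size [13.7 83.3] ang 1.597 ztop 142.2 px [274 168  14  78]
[ 881.2 -237.6] size [ 5.1 53.4] ang 1.575 ztop 153.1 px [529 347  31  73]
lid plane [4.64488403e-04 1.88316926e-03 1.04417370e+02] 104.6037223008837
```

View pics/w9.png

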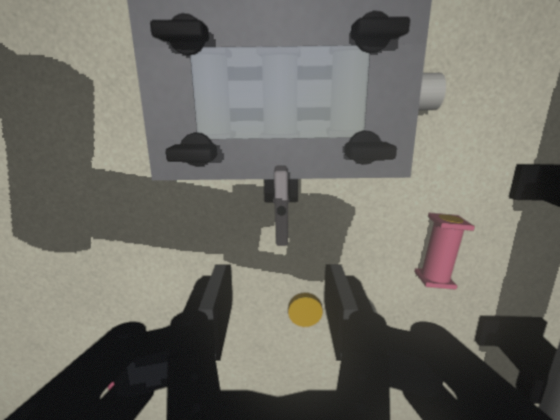

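The picture shows all four knobs parallel to the hinge ((180,33), (380,30), (190,150), (372,150)). The turnbutton stands square at (281,205), and the three cells lie under the window.

```bash
python3 -c "
from rig import ctrl
print(ctrl.finish_job())"
```

```text
the job is handed in; nothing more can be done
None
```

I handed the job in at about 55 s; the hand-in gave no verdict. By the camera measurements, all three cells lie in their own saddles, the lid is shut, the turnbutton stands square across its edge, and all four knobs are home after two star-order passes.

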